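Press a bush home with the ratchet clamp, then release the jaw

TASK

Squeeze the trigger of the green bench clamp, as often as it takes, until its orange jaw has pushed the brass bush fully home against the hidden shoulder in the grey housing and the clamp, with your hand off it, holds it there firmly; stop squeezing as soon as the trigger goes stiff, because a full squeeze too many crushes the bush. Then press the red release tab until the jaw has sprung all the way back. Move jaw and bush with the clamp only, never by hand, and leave the things around it where they are.

Things in the scene. Friction and masses are not known exactly. Their poses are not given: they have to be found in the camera images.
- clamp: green ratchet clamp on a 310x90x10 mm aluminium base plate, fixed to the table. Origin under the plate below the mechanism; x = push direction (towards the housing), z up. Seen from above, along x: trigger -30 mm, fixed grip post +9, red tab +75 to +107, jaw from +116. Green cheeks reach z 70 mm, 44 mm wide; only trigger, post (both to 130 mm) and tab stand above.
- trigger (a joint): trigger angle in rad, 0 = at rest, 0.26 = full squeeze. It is a lever hinged at clamp x -30, z 16 mm, and swings towards +x of the clamp (towards the fixed post). Sprung: it returns by itself. A full squeeze walks the jaw 3 clicks of 3 mm; the first 0.045 rad are free play. The ratchet keeps each completed click (a part click falls back).
- trigger_grip (a point): middle of the black upright trigger paddle, 90 mm above its hinge, z 106 mm at rest. Paddle 12 mm thick along clamp x, 26 wide along y, z 70 to 128 mm. Full squeeze moves this point 23 mm. Force needed here: 4 to 5.5 N in free play, 7 to 10 N while the jaw walks, 1.5 N more while the bush slides, then it stiffens by half of the jaw's force: about 16 N at 15 N on the bush, 19 N at 20 N.
- grip_post (a point): middle of the black upright fixed grip post (14 mm along clamp x, 26 mm along y, z 70 to 134 mm), 39 mm in front (+x) of the trigger's middle at rest. Outside width over post and trigger 52 mm at rest, 29 mm when fully squeezed.
- ram (a joint): travel of the toothed bar that carries the jaw, m: 0 = fully back (as at the start), grows towards the housing, at most 0.050. A spring (4 N) draws it back when the tab is pressed.
- jaw_pad: round orange jaw pad, 28 mm diameter, 8 mm thick, on a 2.9 N/mm spring at the front of the bar; each click against a seated bush adds about 9 N. Origin at the centre of its front face; x = push direction.
- tab_top (a point): top of the red release tab (34 mm along clamp x, 32 mm along y, 4 mm thick), z 75 mm, 92 mm in front of the clamp's origin. Press it down here about 9 mm to its stop (2 to 3 N) and keep it down about 0.5 s, till the jaw is back; it springs up again.
- release_tab (a joint): tab angle in rad, 0 = up (ratchet holds), 0.28 = pressed to its stop; from 0.15 the ratchet is free and the jaw springs back.
- housing: grey bearing housing, 45x64x66 mm, fixed on the base plate in line with the jaw. Origin: middle of the lower edge of the front face (the face towards the jaw), 10 mm above the table; x = push direction. The blind bore's axis is 41 mm above the origin. The shoulder in the bore cannot be seen; its depth differs from housing to housing.
- bush: brass bush, 22 mm diameter, 40 mm long, in the housing's bore, sticking out 22 mm (19 from the raised rim) at the start. Origin at the centre of its exposed end; x = push direction. It slides in with 3 N and meets the hidden shoulder after 3 to 12 mm. It bears 24 N at most.
- star_knob: black star knob, 34 mm wide, 27 high, standing loose right of the clamp; bystander. Origin at its underside.
- crimp_die: turned steel die, 44 mm wide, 34 high, loose right of the clamp; bystander. Origin at its underside.
- bearing: ball bearing, 40 mm wide, 12 high, lying loose right of the clamp; bystander. Origin at its underside.
- guide_bush: small flanged brass bush, 30 mm wide, 27 high, standing loose on the table right of the clamp; bystander, not the bush to press. Origin at its underside.

How it is judged:
By the outcome, as a careful person would: the job done as asked, in the order asked, and still so for the second after the job is handed in, with the robot touching nothing.
It also fails if it takes over 72 s, if anything falls off the work surface, if the arm or the gripper's body presses on something with over 40 N, if the wrist force passes 120 N, or if a joint passes its speed limit or range.

ROBOT

A 7-joint arm with a two-finger parallel gripper is mounted at the origin on a cart in front of the work surface, level with it; the furniture and walls round the work are solid. World frame = base frame: x ahead of the robot, y to its left, z up, the work surface at z = 0. Lengths are in m, angles in rad, forces in N, time in s.
With the tool pointing down it reaches from about 0.375 to 0.925 m from the base axis. Payload 3.1 kg.
Tool frame: the origin (TCP) lies between the finger pads; the fingertips stand 19 mm ahead of it and the grasp point (between the pads) is the TCP; z points along the fingers, y is the direction in which the jaws open and shut (so a half turn about z gives the same grasp; the last joint's range is limited). The gripper opens to 85 mm and grips with 20 to 120 N. Pads are 22 mm wide; open, the fingers measure 114 mm over their backs; the gripper's body (76 mm by 85 mm) begins 54 mm behind the grasp point. The pads swing forward as they close: fully open they stand 13 mm farther back than shut.
Start: joints at [1.064, 0.383, 0.044, 1.598, -0.018, 1.161, -0.05], TCP at [0.258, -0.596, 0.25] pointing down, gripper open.
Joint ranges: [-2.61, 2.61], [-0.41, 2.15], [-1.48, 1.57], [0, 2.5], [-1.57, 4.71], [0.05, 1.97], [-2.85, 2.85]. Speed limits (rad/s): [2.79, 2.79, 3.14, 3.14, 3.14, 3.14, 3.14].

INTERFACE

Orientations are given as a unit quaternion [x, y, z, w].
In Python, from bench import move_ptp, movel, move_j, move_gripper, pause, inverse_kinematics, read_camera, camera_params, MotionError, sign_off, look_for, tip_of, read_time_s, read_qpos, read_joint_vel, read_effort, read_eef_pos, read_tcp_rot, read_ft_force, read_ft_torque, read_finger_gap gives the robot as it stands. Calls block until the motion is done:
- move_ptp(position, orientation): joint-space move of the TCP to a pose.
- movel(position, orientation=None, speed=0.15): straight line of the TCP; orientation=None keeps the orientation; speed is the mean speed in m/s.
- move_j(angles): joint-space move.
- move_gripper(opening, effort=None): finger opening in m; effort is the grip in N (None keeps the last); returns when the fingers have stopped.
- pause(seconds).
- inverse_kinematics(position, orientation): joint angles nearest the present ones, or None.
- read_camera(name): name is "scene" or "top" or "wrist"; returns the picture (420x560x3 uint8, red, green, blue); there is no depth.
- camera_params(name): a dict with "K" (3x3 intrinsics, pixels), "camera_from_world" (4x4, takes a point from world to camera coordinates). Camera axes: x right, y down, z forward; pixel columns grow to the right and rows downward; lengths in m; the calibration is good to about 2 mm. A picture is of the moment at which its call begins: read the wrist's pose just before it. camera_params takes no time and is no camera call; for the wrist camera it gives the pose at the moment of the call.
A pose or a line that the arm cannot do raises MotionError and nothing moves.
- sign_off(): hands the job in, once; it reports no verdict.
Trained networks look in the newest picture that a camera, given by its name, has taken for a name from the list of things; names that differ only in an ending like _2 or _b are one class to them, and where a whole thing is asked for, a point or a joint stands for the part that bears it (a point fixed in the world has none). Each returns a list of dicts, best first, with "confidence" (0 to 1); they miss things now and then, are a little off and sometimes report something else, mostly with a low value. They report only what shows in the picture. A call takes as long as a camera call.
- look_for(camera, name): "at" ([column, row] in pixels, amid what is visible of it).
- tip_of(camera, name): "at" ([column, row] in pixels: a listed point, or the origin of a listed thing).
Readings, each from a call of its own:
- read_time_s(): time.
- read_qpos(): joint angles.
- read_joint_vel(): joint speeds.
- read_effort(): joint torques, N m.
- read_eef_pos(): TCP position.
- read_tcp_rot(): TCP orientation.
- read_ft_force(): force on the tool from outside, world axes, zero at the start.
- read_ft_torque(): the same for the moment, N m.
- read_finger_gap(): finger opening in m.
Only numpy, scipy, OpenCV 4.12 (cv2) and the standard library are available. Lean on these libraries where they do the work, as an engineer would, in place of code of your own. Each camera call takes 0.05 s, during which the arm holds its last target.

## Working session

There is one attempt and no reset: what is moved stays moved. The work goes in short steps, each a Python script; the robot and the scene stay as the last script left them, time stands still between calls to the robot, and variables do not carry over. Pictures are saved under pics/ and viewed, and the job is handed in when it is done.

```bash
mkdir -p pics; ls
cat > h.py <<'E'
import numpy as np, cv2
from bench import *
def save(n,fn):
    im=read_camera(n); cv2.imwrite('pics/'+fn,im[:,:,::-1]); return im
def ray(n,px,P=None):
    P=P or camera_params(n); K=np.array(P["K"]);T=np.array(P["camera_from_world"])
    d=np.linalg.inv(K)@[px[0],px[1],1]; R=T[:3,:3]
    return -R.T@T[:3,3], R.T@d
def onz(n,px,z,P=None):
    c,d=ray(n,px,P); return c+d*(z-c[2])/d[2]
def proj(n,p,P=None):
    P=P or camera_params(n); T=np.array(P["camera_from_world"]);q=T[:3,:3]@np.array(p)+T[:3,3]
    q=np.array(P["K"])@q; return q[:2]/q[2]
E
python3 - <<'E'
from h import *
print(read_time_s(),read_eef_pos(),read_tcp_rot(),read_ft_force())
for c in ["scene","top","wrist"]:
    save(c,c+'0.png')
    for n in ["trigger_grip","grip_post","tab_top","jaw_pad","housing","bush","clamp"]:
        r=tip_of(c,n)[:2]
        print(c,n,[(np.round(a["at"],1).tolist(),round(a["confidence"],2)) for a in r])
print(read_time_s())
E
```

```text
pics
0.0 [ 0.25801645 -0.59561166  0.24886519] [ 9.79170937e-01  2.03033281e-01 -3.39547843e-04 -1.28354391e-03] [-0.27930539 -0.40609289  0.01437638]
scene trigger_grip [([276.8, 218.5], 0.67)]
scene grip_post [([266.2, 207.8], 0.96)]
scene tab_top [([235.3, 207.5], 0.48), ([248.8, 199.9], 0.45)]
scene jaw_pad [([242.1, 196.2], 0.42)]
scene housing [([238.8, 208.7], 0.82)]
scene bush [([242.6, 195.6], 0.51), ([250.0, 195.3], 0.29)]
scene clamp [([272.3, 253.8], 0.94)]
top trigger_grip [([299.0, 243.3], 0.42)]
top grip_post [([278.2, 228.8], 0.62)]
top tab_top [([238.2, 206.9], 0.87)]
top jaw_pad [([227.3, 203.1], 0.61)]
top housing [([213.9, 196.9], 0.58)]
top bush [([221.2, 199.3], 0.64)]
top clamp [([287.7, 238.6], 0.94)]
wrist trigger_grip []
wrist grip_post []
wrist tab_top []
wrist jaw_pad []
wrist housing []
wrist bush []
wrist clamp []
1.2
```

View pics/scene0.png

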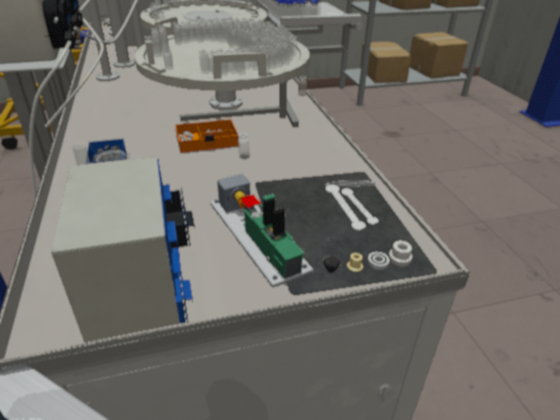

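View pics/top0.png

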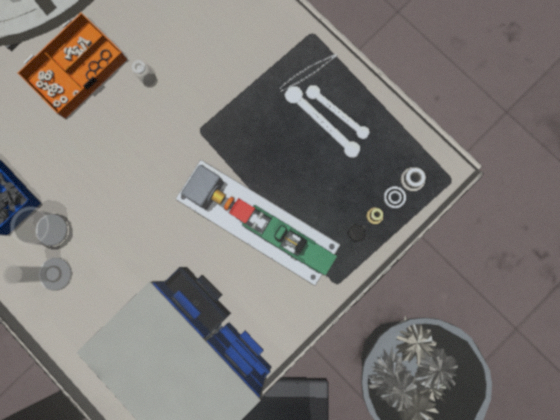

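Run:
```python
from h import *
for n,px,z in [("trigger_grip",[299,243.3],.106),("grip_post",[278.2,228.8],.102),("grip_post_top",[278.2,228.8],.134),("tab",[238.2,206.9],.075),("jaw",[227.3,203.1],.051),("housing",[213.9,196.9],.01),("bush",[221.2,199.3],.051),("clamp",[287.7,238.6],0)]:
    print(n,onz("top",px,z).round(4))
print(onz("scene",[266.2,207.8],.102),onz("scene",[276.8,218.5],.106),onz("scene",[272.3,253.8],0))
for c in("top","scene"):print(ray(c,[280,210]))
print(read_time_s())
```

```text
trigger_grip [ 0.5547 -0.0791  0.106 ]
grip_post [ 0.5791 -0.0439  0.102 ]
grip_post_top [ 0.5766 -0.0449  0.134 ]
tab [0.6193 0.0274 0.075 ]
jaw [0.629  0.0499 0.051 ]
housing [0.6459 0.0808 0.01  ]
bush [0.6359 0.061  0.051 ]
clamp [ 0.5688 -0.0587  0.    ]
[ 0.57053418 -0.04360583  0.102     ] [ 0.54649203 -0.08111758  0.106     ] [ 0.56131165 -0.06381213  0.        ]
(array([ 0.5090821 , -0.0721701 ,  0.99208923]), array([ 0.11385308,  0.02842851, -0.99311082]))
(array([-0.02827967, -0.40416   ,  0.59875016]), array([ 0.71162006,  0.39207069, -0.58303341]))
1.2
```

The scene view shows the clamp running from the trigger at about (277,218) to the housing at (239,208). A bin rack stands to its left, and the bystanders lie right of and below the clamp at about (332..402, 250..265). The top view agrees: clamp axis from (330,265) to (200,185). Next I'll check where the obstacles are and fit the clamp's pose.

Run:
```python
from h import *
for px in [(180,270),(270,390),(155,285),(80,350),(255,400),(430,390),(30,20),(55,273),(50,230),(300,400),(280,400),(415,180),(358,233)]:
    print(px,[onz("top",px,z)[:2].round(3).tolist() for z in (0,.15,.3)])
for p in ([0,0,0],[0,0,.3],[.5,0,0],[.4,.1,0]): print(p,proj("top",p).round())
# clamp fit from top points
nom={"tg":(-30,[299,243.3],.106),"gp":(9,[278.2,228.8],.102),"tab":(92,[238.2,206.9],.075),"cl":(0,[287.7,238.6],0)}
X=[];s=[]
for k,(x,px,z) in nom.items(): X.append(onz("top",px,z)[:2]); s.append(x/1000)
X=np.array(X);s=np.array(s)
def res(p): return (X-np.outer(s,[np.cos(p[2]),np.sin(p[2])])-p[:2]).ravel()
from scipy.optimize import least_squares
r=least_squares(res,[.57,-.05,1.03]);print(r.x,res(r.x).reshape(-1,2).round(4))
p=r.x
q0=read_qpos();print(q0)
for yaw in (p[2],p[2]+np.pi,p[2]+np.pi/2,p[2]-np.pi/2):
    a=yaw/2;o=[np.cos(a),np.sin(a),0,0]
    for x in (-.06,.092):
        w=p[:2]+x*np.array([np.cos(p[2]),np.sin(p[2])])
        print(round(yaw,2),x,[None if (q:=inverse_kinematics([*w,z],o)) is None else np.round(q,2).tolist() for z in (.3,.12)])
```

```text
(180, 270) [[0.509, 0.143], [0.509, 0.11], [0.509, 0.078]]
(270, 390) [[0.294, -0.028], [0.326, -0.035], [0.359, -0.042]]
(155, 285) [[0.48, 0.189], [0.485, 0.15], [0.489, 0.11]]
(80, 350) [[0.36, 0.325], [0.382, 0.265], [0.405, 0.205]]
(255, 400) [[0.276, -0.001], [0.311, -0.012], [0.346, -0.023]]
(430, 390) [[0.298, -0.317], [0.33, -0.28], [0.362, -0.243]]
(30, 20) [[1.004, 0.461], [0.929, 0.381], [0.854, 0.3]]
(55, 273) [[0.501, 0.38], [0.502, 0.312], [0.503, 0.243]]
(50, 230) [[0.582, 0.395], [0.571, 0.324], [0.56, 0.254]]
(300, 400) [[0.277, -0.083], [0.312, -0.081], [0.347, -0.08]]
(280, 400) [[0.276, -0.047], [0.311, -0.05], [0.347, -0.054]]
(415, 180) [[0.681, -0.298], [0.655, -0.264], [0.629, -0.23]]
(358, 233) [[0.58, -0.19], [0.569, -0.172], [0.559, -0.155]]
[0, 0, 0] [252. 563.]
[0, 0, 0.3] [232. 701.]
[0.5, 0, 0] [256. 275.]
[0.4, 0.1, 0] [201. 329.]
[ 0.57139443 -0.05379131  1.03156743] [[-0.0013  0.0005]
 [ 0.0031  0.0022]
 [ 0.0007  0.0023]
 [-0.0025 -0.0049]]
[ 1.06418236  0.38292318  0.04390139  1.5978988  -0.01788889  1.16116848
 -0.04987558]
1.03 -0.06 [[0.48, 0.18, -0.4, 1.76, 0.07, 1.21, -0.48], [0.47, 0.39, -0.41, 1.93, 0.2, 0.87, -0.58]]
1.03 0.092 [[0.34, 0.34, -0.55, 1.6, 0.18, 1.26, -0.79], [0.31, 0.53, -0.52, 1.75, 0.31, 0.95, -0.88]]
4.17 -0.06 [[1.13, 0.4, -1.23, 1.74, 0.39, 1.29, 2.41], [1.08, 0.74, -1.24, 1.9, 0.8, 1.11, 2.11]]
4.17 0.092 [[0.78, 0.59, -1.24, 1.58, 0.57, 1.38, 2.08], [0.77, 0.88, -1.25, 1.73, 0.9, 1.22, 1.87]]
2.6 -0.06 [[0.6, 0.2, -0.54, 1.76, 0.11, 1.22, 1.06], [0.58, 0.41, -0.54, 1.92, 0.27, 0.88, 0.93]]
2.6 0.092 [[0.43, 0.36, -0.67, 1.59, 0.23, 1.27, 0.75], [0.42, 0.56, -0.67, 1.75, 0.41, 0.97, 0.62]]
-0.54 -0.06 [[0.36, 0.17, -0.27, 1.77, 0.05, 1.21, -2.03], [0.28, 0.36, -0.19, 1.94, 0.09, 0.85, -2.07]]
-0.54 0.092 [[0.24, 0.32, -0.42, 1.6, 0.14, 1.25, -2.32], [0.14, 0.49, -0.31, 1.76, 0.18, 0.92, -2.36]]
```

```bash
python3 -c "
import cv2
a=cv2.imread('pics/scene0.png')[120:310,150:430];cv2.imwrite('pics/sc.png',cv2.resize(a,None,fx=2.8,fy=2.8,interpolation=2))
a=cv2.imread('pics/top0.png')[150:300,160:360];cv2.imwrite('pics/tc.png',cv2.resize(a,None,fx=4,fy=4,interpolation=2))"
```

```text
(no output)
```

View pics/sc.png

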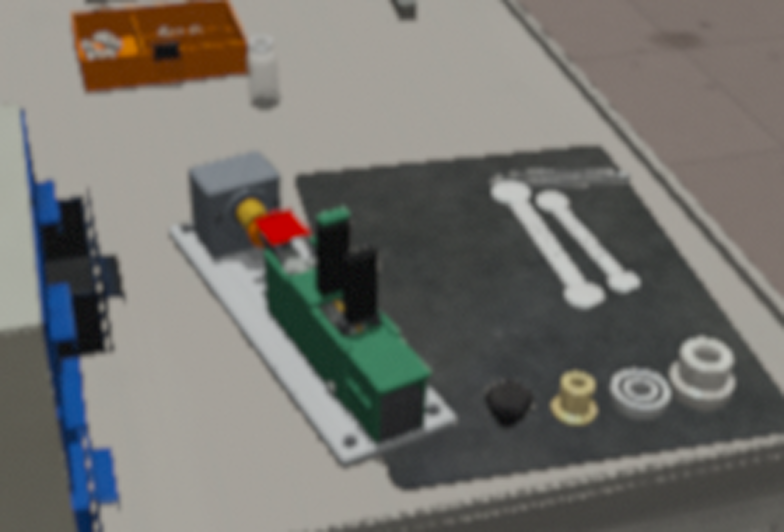

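View pics/tc.png

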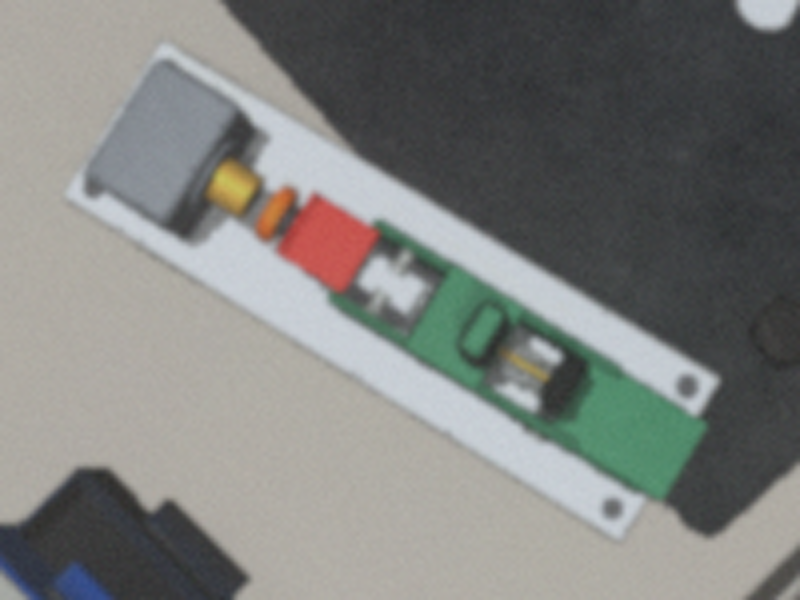

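Run:
```python
from h import *
def tri(a,b):
    c1,d1=ray("top",a);c2,d2=ray("scene",b)
    A=np.array([d1,-d2]).T; t,*_=np.linalg.lstsq(A,c2-c1,rcond=None)
    p,q=c1+t[0]*d1,c2+t[1]*d2; return p.round(3),q.round(3)
print(tri((155,283),(157,162)),tri((262,392),(165,232)),tri((80,350),(72,168)))
print(tri((278.2,228.8),(266.2,207.8)),tri((299,243.3),(276.8,218.5)))
# rack front protrusions
for px in [(185,280)]: print(onz("scene",px,.05),onz("scene",px,.2))
```

```text
(array([0.489, 0.14 , 0.188]), array([0.487, 0.142, 0.189])) (array([ 0.333, -0.025,  0.196]), array([ 0.328, -0.019,  0.198])) (array([0.389, 0.248, 0.192]), array([0.387, 0.249, 0.192]))
(array([ 0.58 , -0.044,  0.097]), array([ 0.577, -0.04 ,  0.097])) (array([ 0.555, -0.079,  0.1  ]), array([ 0.554, -0.077,  0.1  ]))
[0.37574366 0.00286536 0.05      ] [ 0.26530452 -0.10839439  0.2       ]
```

The rack is about 0.19 m high, with its nearest corner at (0.49,0.14), which leaves the work area clear. I'll hover, shut the gripper and look through the wrist camera.

```bash
cat >> h.py <<'E'
CL=np.array([0.57139443,-0.05379131]);YAW=1.03156743
def W(x,y,z): 
    u=np.array([np.cos(YAW),np.sin(YAW)]);v=np.array([-u[1],u[0]])
    return [*(CL+x*u+y*v),z]
def O(yaw=None): 
    a=(YAW if yaw is None else yaw)/2; return [np.cos(a),np.sin(a),0,0]
E
python3 - <<'E'
from h import *
move_ptp(W(-.055,0,.30),O()); print(read_time_s())
move_gripper(0.0,20)
print(read_time_s(),read_eef_pos(),read_finger_gap(),read_ft_force())
P=camera_params("wrist"); save("wrist","w1.png")
c=-np.array(P["camera_from_world"])[:3,:3].T@np.array(P["camera_from_world"])[:3,3];print(c)
for n in ["trigger_grip","grip_post","tab_top","jaw_pad","housing","bush","clamp"]:
    r=tip_of("wrist",n)[:2]
    print(n,[(np.round(a["at"],1).tolist(),round(a["confidence"],2)) for a in r])
for n,p in dict(tg=W(-.03,0,.106),gp=W(.009,0,.102),tab=W(.092,0,.075)).items(): print(n,proj("wrist",p,P).round(1))
E
```

```text
3.2583
4.025 [ 0.54315291 -0.10095626  0.30002884] -3.934155564185914e-05 [-0.12834153 -0.70120305  0.58310891]
[ 0.58504643 -0.02830171  0.42347392]
trigger_grip [([275.6, 170.0], 0.72)]
grip_post [([274.5, 138.0], 0.55)]
tab_top [([280.0, 46.5], 0.9)]
jaw_pad [([275.2, 17.9], 0.57)]
housing []
bush [([276.2, 6.2], 0.48)]
clamp [([279.4, 134.7], 0.95)]
tg [281.1 167.5]
gp [281.1 128. ]
tab [281.1  40. ]
```

View pics/w1.png

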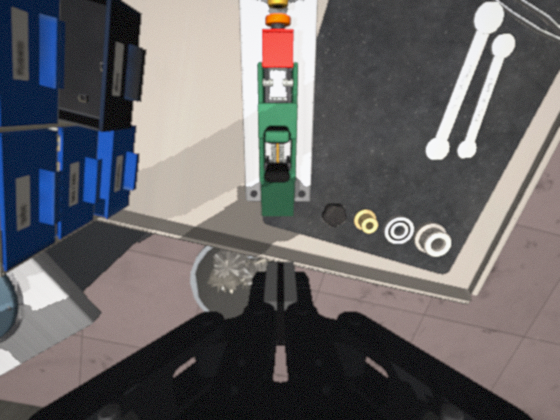

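The wrist view shows the clamp vertically, at column ~277: tab at (278,47), post at (277,130), trigger at (277,170), and the closed fingers at (280,300). The clamp sits a few mm off my fit, so I'll take a closer look and refit over all the cameras.

Run:
```python
from h import *
import pickle
from scipy.optimize import least_squares
obs=[]
PT=camera_params("top");PS=camera_params("scene")
pts=dict(trigger_grip=(-.03,.106),grip_post=(.009,.102),tab_top=(.092,.075),clamp=(0,0))
for P,d in ((PT,dict(trigger_grip=[299,243.3],grip_post=[278.2,228.8],tab_top=[238.2,206.9],clamp=[287.7,238.6])),
            (PS,dict(trigger_grip=[276.8,218.5],grip_post=[266.2,207.8],tab_top=[248.8,199.9],clamp=[272.3,253.8]))):
    for n,px in d.items(): obs.append((P,n,px,'ts'))
P=camera_params("wrist")
for n,px in dict(trigger_grip=[275.6,170],grip_post=[274.5,138],tab_top=[280,46.5],clamp=[279.4,134.7]).items(): obs.append((P,n,px,'w1'))
movel(W(-.075,.003,.21),O(),speed=.2)
for k in range(2):
    P=camera_params("wrist"); save("wrist",f"w2.png")
    for n in pts:
        r=tip_of("wrist",n)
        if r: obs.append((P,n,r[0]["at"],'w2')); print(n,np.round(r[0]["at"],1),round(r[0]["confidence"],2))
def res(p,raw=False):
    out=[]
    u=np.array([np.cos(p[2]),np.sin(p[2])])
    for P,n,px,t in obs:
        x,z=pts[n]; w=[*(p[:2]+x*u),z]
        f=np.array(P["K"])[0,0]; T=np.array(P["camera_from_world"]); dep=(T@[*w,1])[2]
        e=(proj(None,w,P)-px)*dep/f
        out.append(e)
    return np.array(out) if raw else np.array(out).ravel()*1000
r=least_squares(res,[.5714,-.0538,1.03],loss='soft_l1',f_scale=2);print(r.x)
for o,e in zip(obs,res(r.x,True)): print(o[3],o[1],(e*1000).round(1))
print(read_time_s(),read_eef_pos())
```

```text
trigger_grip [278.  171.1] 0.68
grip_post [276.5 115.1] 0.62
clamp [280.5 120.4] 0.92
trigger_grip [280.  171.6] 0.73
grip_post [277.9 116.4] 0.9
tab_top [424.5 238.5] 0.58
clamp [278.6 124. ] 0.6
[ 0.56575222 -0.05611172  1.00038762]
ts trigger_grip [2.3 5.2]
ts grip_post [4.5 8.5]
ts tab_top [6.  3.9]
ts clamp [-2.6  3.1]
ts trigger_grip [ 1.7 -1.5]
ts grip_post [4.3 1.4]
ts tab_top [ 4.1 -3.1]
ts clamp [-4.4 -5.2]
w1 trigger_grip [1.1 2.2]
w1 grip_post [ 3.2 -5. ]
w1 tab_top [ 0.2 -1. ]
w1 clamp [-1.9 -1. ]
w2 trigger_grip [ 0.5 -0.7]
w2 grip_post [ 2.7 -0.1]
w2 clamp [-0.8  1.4]
w2 trigger_grip [-1.8 -0.9]
w2 grip_post [ 0.9 -0.6]
w2 tab_top [-101.1 -175.3]
w2 clamp [ 0.2 -1.9]
5.5333 [ 0.53050805 -0.11656476  0.21035215]
```

View pics/w2.png

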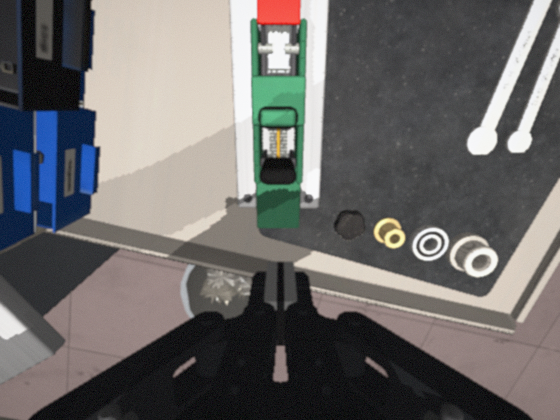

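The view shows the trigger at (279,171), the post at (278,115), and the clamp axis running straight along the image column. The w2 tab report at (424,238) is false; it's the guide-bush row. I'll refit without it.

Run:
```python
from h import *
from scipy.optimize import least_squares
PT=camera_params("top");PS=camera_params("scene");P2=camera_params("wrist")
pts=dict(t=(-.03,.106),g=(.009,.102),b=(.092,.075),c=(0,0))
ob={'top':(PT,dict(t=[299,243.3],g=[278.2,228.8],b=[238.2,206.9],c=[287.7,238.6])),
 'scene':(PS,dict(t=[276.8,218.5],g=[266.2,207.8],b=[248.8,199.9],c=[272.3,253.8])),
 'w2':(P2,dict(t=[279,171.3],g=[277.2,115.8],c=[279.5,122.2]))}
def res(p,keys,raw=False):
    out=[];u=np.array([np.cos(p[2]),np.sin(p[2])])
    for k in keys:
        P,d=ob[k]
        for n,px in d.items():
            x,z=pts[n]; w=[*(p[:2]+x*u),z]; T=np.array(P["camera_from_world"])
            out.append((proj(None,w,P)-px)*(T@[*w,1])[2]/np.array(P["K"])[0,0]*1000)
    return np.array(out) if raw else np.ravel(out)
for keys in (['top'],['scene'],['w2'],['top','w2'],['top','scene','w2']):
    r=least_squares(res,[.5714,-.0538,1.03],args=(keys,)); print(keys,r.x.round(4),np.abs(r.fun).max().round(1), (r.x[:2]+.092*np.array([np.cos(r.x[2]),np.sin(r.x[2])])).round(4))
# axis from w2 image edges: base plate edges z=.01
for z,px in ((.01,(232,0)),(.01,(327,0)),(.01,(240,195)),(.01,(320,195))): print(onz("wrist",px,z,P2).round(4))
```

```text
['top'] [ 0.5714 -0.0538  1.0318] 4.9 [0.6186 0.0252]
['scene'] [ 0.5624 -0.0571  1.035 ] 5.2 [0.6094 0.022 ]
['w2'] [ 0.5639 -0.0563  1.0518] 0.8 [0.6096 0.0236]
['top', 'w2'] [ 0.5681 -0.0549  1.0136] 6.3 [0.6167 0.0232]
['top', 'scene', 'w2'] [ 0.567  -0.0551  1.0264] 7.5 [0.6147 0.0236]
[0.5824 0.0553 0.01  ]
[0.6552 0.0118 0.01  ]
[ 0.4894 -0.0991  0.01  ]
[ 0.5636 -0.1435  0.01  ]
```

Plate edges give a yaw of 1.033. Taking CL ≈ (0.566,-0.056), I'll go down behind the trigger and feel for contact.

```bash
cat >> h.py <<'E'
CL=np.array([0.566,-0.056]);YAW=1.033
U=np.array([np.cos(YAW),np.sin(YAW),0])
ZP=.121
def fx(): return -float(np.dot(read_ft_force(),U))
def cx(): return float(np.dot(np.array(read_eef_pos())[:2]-CL,U[:2]))
E
python3 - <<'E'
from h import *
movel(W(-.080,0,.2),O(),speed=.2); movel(W(-.080,0,ZP),O(),speed=.15)
f0=fx();print(read_time_s(),f0,cx(),read_eef_pos())
x=-.080
for i in range(20):
    x+=.002; movel(W(x,0,ZP),speed=.03)
    f=fx()-f0; print(round(x*1e3,1),round(cx()*1e3,2),round(f,2),round(read_time_s(),2))
    if f>2.5: break
save("wrist","w3.png")
E
```

```text
6.4583 0.3129435660827336 -0.07946685071759024 [ 0.5258283  -0.12456824  0.12163958]
-78.0 -77.33 -0.68 6.71
-76.0 -75.74 -1.57 6.96
-74.0 -73.79 -1.03 7.21
-72.0 -71.78 -0.75 7.46
-70.0 -69.74 -0.33 7.71
-68.0 -67.75 0.21 7.96
-66.0 -65.77 -0.45 8.21
-64.0 -63.74 -0.47 8.46
-62.0 -61.75 0.06 8.71
-60.0 -59.77 -0.11 8.96
-58.0 -57.78 -0.21 9.21
-56.0 -55.77 -0.13 9.46
-54.0 -53.78 -1.34 9.71
-52.0 -51.76 -1.11 9.96
-50.0 -49.77 -0.64 10.21
-48.0 -47.87 0.03 10.46
-46.0 -47.49 2.55 10.71
```

View pics/w3.png

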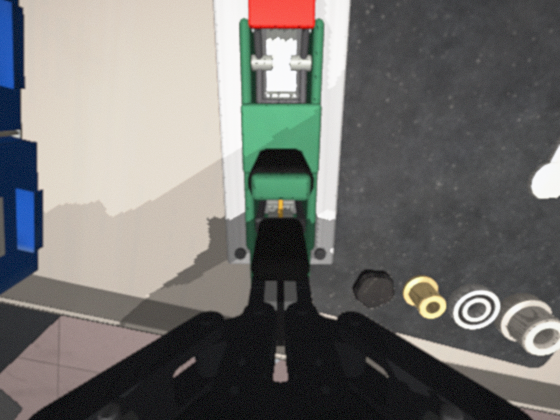

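Contact is at x ≈ -47.7 (nominal -47). The picture shows the fingers centred behind the paddle at (280,240). Now the first squeeze, logging force against travel.

```bash
cat >> h.py <<'E'
X0=-.0478; F0=0.0
def ang(d):  # fingertip contact at height .086 over hinge
    from scipy.optimize import brentq
    return brentq(lambda t:.086*np.tan(t)-.006/np.cos(t)+.006-d,-.3,.6)
def fm(n=4):
    v=[]
    for _ in range(n): v.append(fx()); pause(.02)
    return float(np.mean(v))
def squeeze(xc,ang_stop,fstop,f0,step=.002,log=True):
    while True:
        xc+=step; movel(W(xc,0,ZP),speed=.03)
        f=fm(3)-f0; c=cx(); a=ang(c-X0)
        if log: print(f"cmd {xc*1e3:.1f} act {c*1e3:.2f} z {read_eef_pos()[2]*1e3:.1f} ang {a:.3f} F {f:.2f} t {read_time_s():.2f}")
        if a>=ang_stop or f>=fstop: return xc,a,f
def back(x=-.052):
    movel(W(x,0,ZP),O(),speed=.08);
E
python3 - <<'E'
from h import *
back(-.056); pause(.15); f0=fm(8); print('f0',f0,cx(),read_time_s())
xc,a,f=squeeze(-.046,.255,16,f0)
E
```

```text
f0 -0.09238587273733961 -0.05537794386148714 11.3167
cmd -44.0 act -45.11 z 121.0 ang 0.031 F 4.05 t 11.92
cmd -42.0 act -42.75 z 121.0 ang 0.059 F 5.34 t 12.22
cmd -40.0 act -41.64 z 121.0 ang 0.072 F 6.71 t 12.52
cmd -38.0 act -40.47 z 121.0 ang 0.085 F 7.56 t 12.82
cmd -36.0 act -37.55 z 120.9 ang 0.119 F 5.35 t 13.12
cmd -34.0 act -36.00 z 120.9 ang 0.137 F 6.48 t 13.42
cmd -32.0 act -34.70 z 120.8 ang 0.152 F 7.63 t 13.72
cmd -30.0 act -32.89 z 120.7 ang 0.173 F 7.84 t 14.02
cmd -28.0 act -30.42 z 120.5 ang 0.201 F 6.68 t 14.32
cmd -26.0 act -29.17 z 120.3 ang 0.215 F 8.15 t 14.62
cmd -24.0 act -27.88 z 120.2 ang 0.229 F 8.56 t 14.92
cmd -22.0 act -25.15 z 119.8 ang 0.260 F 6.95 t 15.22
```

Each click shows up as a force drop at 0.12, 0.19 and 0.26 rad. I'll release and check the view.

Run:
```python
from h import *
back(-.056); pause(.1); print(fm(4),cx(),read_time_s())
im=save("top","t2.png");a=im[150:300,160:360,::-1];cv2.imwrite('pics/t2c.png',cv2.resize(a,None,fx=4,fy=4,interpolation=2))
save("scene","s2.png")
a=cv2.imread('pics/s2.png')[150:290,190:330];cv2.imwrite('pics/s2c.png',cv2.resize(a,None,fx=4,fy=4,interpolation=2))
```

```text
-0.6111992287417931 -0.0547233807924823 15.9583
```

View pics/t2c.png

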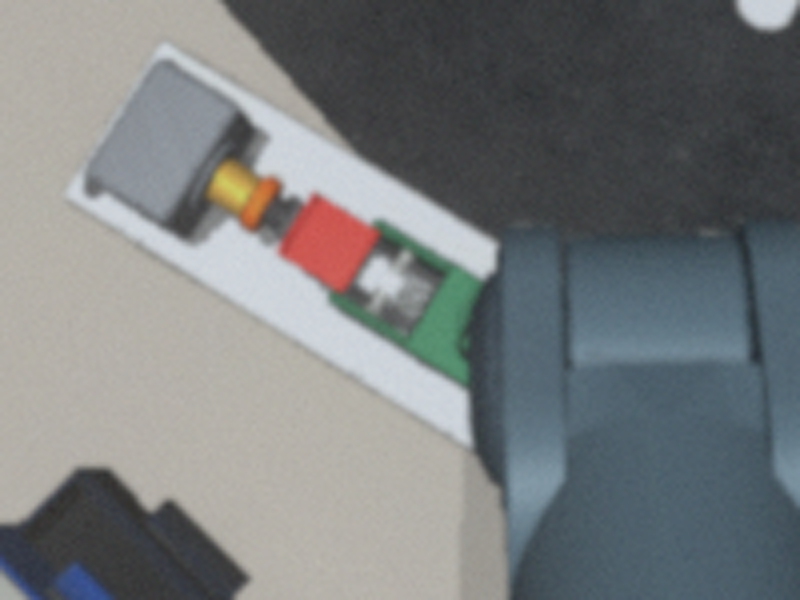

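View pics/s2c.png

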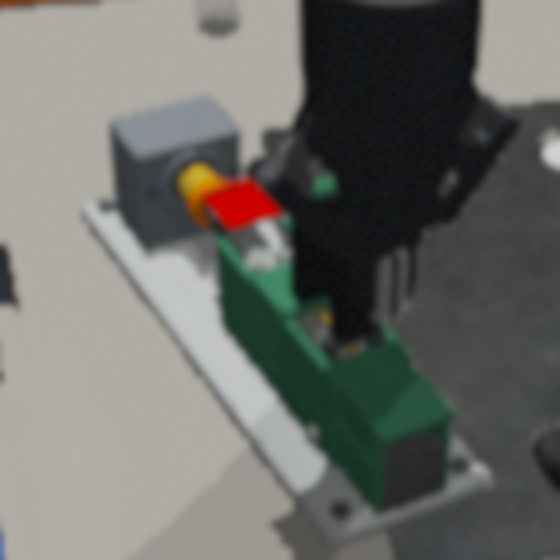

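The top view shows the jaw now at or nearly at the bush, about (262,200) in the crop. I'll squeeze again with a force stop.

Run:
```python
from h import *
print(squeeze(-.047,.255,12.0,-.3,step=.002))
```

```text
cmd -45.0 act -46.25 z 121.0 ang 0.018 F 4.35 t 16.62
cmd -43.0 act -43.67 z 121.0 ang 0.048 F 5.41 t 16.93
cmd -41.0 act -42.17 z 121.0 ang 0.066 F 5.91 t 17.23
cmd -39.0 act -41.31 z 121.0 ang 0.076 F 7.71 t 17.52
cmd -37.0 act -40.14 z 121.0 ang 0.089 F 8.73 t 17.82
cmd -35.0 act -38.57 z 121.0 ang 0.107 F 9.29 t 18.12
cmd -33.0 act -35.90 z 120.9 ang 0.138 F 8.32 t 18.43
cmd -31.0 act -34.63 z 120.8 ang 0.153 F 9.37 t 18.73
cmd -29.0 act -32.99 z 120.7 ang 0.172 F 9.69 t 19.02
cmd -27.0 act -30.31 z 120.4 ang 0.202 F 8.09 t 19.32
cmd -25.0 act -29.11 z 120.3 ang 0.216 F 9.75 t 19.62
cmd -23.0 act -27.75 z 120.1 ang 0.231 F 10.38 t 19.93
cmd -21.0 act -25.61 z 119.9 ang 0.255 F 9.51 t 20.23
cmd -19.0 act -24.01 z 119.6 ang 0.272 F 10.40 t 20.52
(-0.018999999999999975, 0.2723102590570886, 10.39921315941682)
```

That squeeze was all sliding (+1.5–1.8 N throughout). On the next one I'll go finer and evaluate click by click.

Run:
```python
from h import *
back(-.056); pause(.1); print(fm(4),cx(),read_time_s())
im=save("top","t3.png");a=im[150:300,160:360,::-1];cv2.imwrite('pics/t3c.png',cv2.resize(a,None,fx=4,fy=4,interpolation=2))
print(squeeze(-.044,.125,12.0,-.3,step=.0015))
```

```text
-0.028881605034334526 -0.05463157830244205 21.3
cmd -42.5 act -43.77 z 121.0 ang 0.047 F 5.49 t 22.00
cmd -41.0 act -42.82 z 121.1 ang 0.058 F 6.58 t 22.30
cmd -39.5 act -42.03 z 121.1 ang 0.067 F 7.53 t 22.60
cmd -38.0 act -41.38 z 121.1 ang 0.075 F 8.16 t 22.90
cmd -36.5 act -40.48 z 121.1 ang 0.085 F 9.31 t 23.20
cmd -35.0 act -39.37 z 121.0 ang 0.098 F 9.61 t 23.50
cmd -33.5 act -36.60 z 121.0 ang 0.130 F 7.34 t 23.80
(-0.03349999999999999, 0.13013957804472268, 7.340956306338169)
```

View pics/t3c.png

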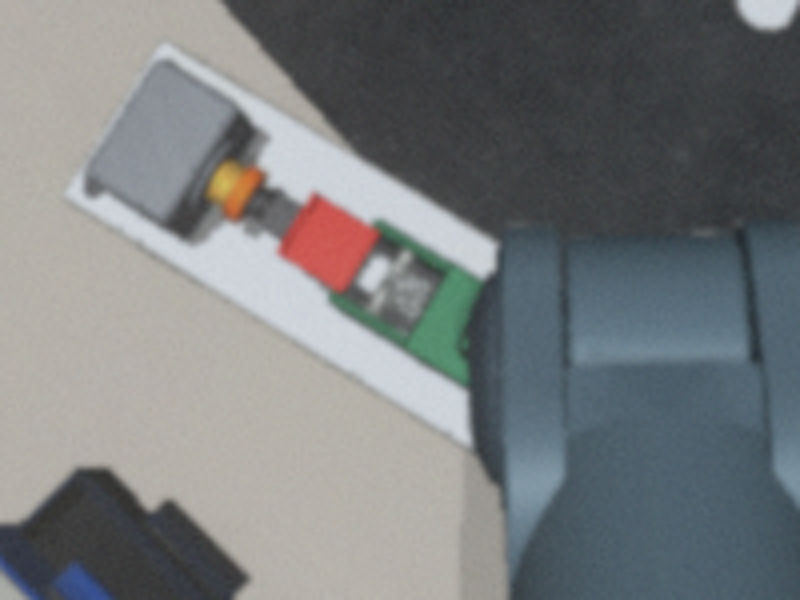

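Run:
```python
from h import *
print(squeeze(-.0335,.195,13.0,-.2,step=.0015))
```

```text
cmd -32.0 act -35.70 z 120.9 ang 0.141 F 8.22 t 24.10
cmd -30.5 act -34.89 z 120.9 ang 0.150 F 9.38 t 24.40
cmd -29.0 act -34.01 z 120.8 ang 0.160 F 10.13 t 24.70
cmd -27.5 act -33.07 z 120.7 ang 0.171 F 10.95 t 25.00
cmd -26.0 act -32.09 z 120.6 ang 0.182 F 11.41 t 25.30
cmd -24.5 act -30.53 z 120.5 ang 0.200 F 11.02 t 25.60
(-0.024499999999999994, 0.19951408074484095, 11.020101846650288)
```

The bush seated during this click: the force is rising steadily, about +4.3 N over free running, so roughly 8 N on the bush. One more click gives about 16–17 N, which is firm and below the 24 N limit. I'll go in small steps and stop right after the click drops in.

Run:
```python
from h import *
print(squeeze(-.0245,.250,17.8,-.2,step=.0015))
```

```text
cmd -23.0 act -29.33 z 120.4 ang 0.213 F 12.16 t 25.90
cmd -21.5 act -28.61 z 120.3 ang 0.221 F 12.73 t 26.20
cmd -20.0 act -27.86 z 120.2 ang 0.230 F 13.37 t 26.50
cmd -18.5 act -27.21 z 120.1 ang 0.237 F 14.66 t 26.80
cmd -17.0 act -26.64 z 120.0 ang 0.243 F 15.57 t 27.10
cmd -15.5 act -25.61 z 119.9 ang 0.255 F 16.38 t 27.40
(-0.015499999999999995, 0.2547310486690649, 16.37534400833384)
```

Run:
```python
from h import *
print(squeeze(-.0155,.2615,18.2,-.2,step=.001))
```

```text
cmd -14.5 act -25.52 z 119.9 ang 0.256 F 16.42 t 27.70
cmd -13.5 act -23.75 z 119.6 ang 0.275 F 15.98 t 28.00
(-0.013499999999999998, 0.27517977833814855, 15.978337806238281)
```

The click dropped in: it jumped 1.8 mm and the force fell. I'll release, look, and probe lightly just past the free play to confirm the clamp holds its load.

Run:
```python
from h import *
back(-.056); pause(.15); f0=fm(5); print(f0,cx(),read_time_s())
im=save("top","t4.png");a=im[150:300,160:360,::-1];cv2.imwrite('pics/t4c.png',cv2.resize(a,None,fx=4,fy=4,interpolation=2))
print(squeeze(-.046,.050,12.0,f0,step=.0012))
back(-.056); print(read_time_s())
```

```text
0.1473484738419625 -0.05488882849809024 28.9167
cmd -44.8 act -45.98 z 121.0 ang 0.021 F 4.00 t 29.54
cmd -43.6 act -44.74 z 121.0 ang 0.036 F 4.20 t 29.84
cmd -42.4 act -44.23 z 121.0 ang 0.042 F 5.83 t 30.14
cmd -41.2 act -43.63 z 121.1 ang 0.049 F 7.02 t 30.44
cmd -40.0 act -41.58 z 121.0 ang 0.072 F 5.94 t 30.74
(-0.04, 0.07239083660171163, 5.944004501026846)
31.0917
```

View pics/t4c.png

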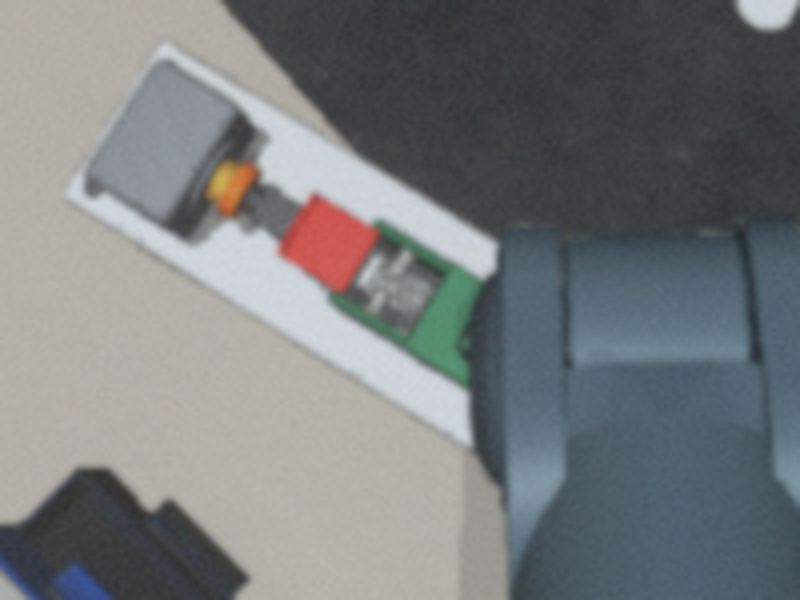

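The view shows the jaw on the bush, but the probe force at 0.07 rad (5.9 N) is lower than I'd expect for a held ~16 N load. I'll take a close look at the jaw, bar and bush before deciding.

Run:
```python
from h import *
movel(W(-.060,0,.20),O(),speed=.25); movel(W(.03,0,.20),O(),speed=.25)
P=camera_params("wrist"); im=save("wrist","w4.png")
print(read_time_s())
for x,z in ((.075,.075),(.109,.075),(.124,.051),(.15,.051)): print(x,proj(None,W(x,0,z),P).round(1))
a=im[0:260,180:380,::-1];cv2.imwrite('pics/w4c.png',cv2.resize(a,None,fx=2.3,fy=2.3,interpolation=2))
import pickle; pickle.dump(P,open('P4.pkl','wb'))
```

```text
32.1167
0.075 [284.3 159.8]
0.109 [284.6 114.8]
0.124 [284.4  94.7]
0.15 [284.7  59.4]
```

View pics/w4c.png

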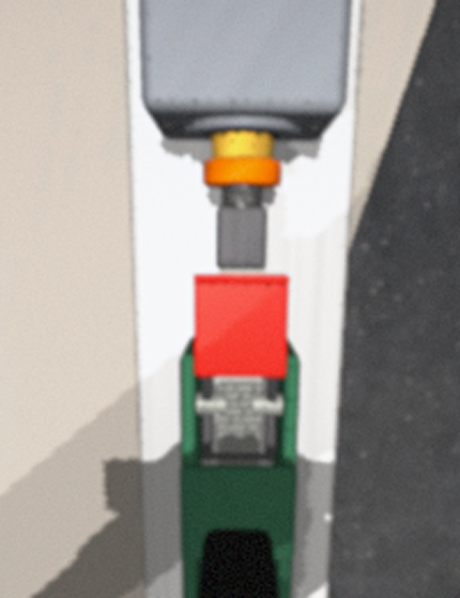

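The wrist picture shows the bush sticking about 8 mm out of the rim (crop rows 131–157), with the pad pressed on it (157–186) and a gap to the bar end (207). So the bush is about 11 mm in. I'll repeat the probe finely, capped so that no click can complete.

Run:
```python
from h import *
P=camera_params("wrist")
for n,r,z in (("padfront",68.3,.065),("padback",81,.065),("barfront",90,.058),("rim",57,.062)): 
    p=onz(None,[284,r],z,P); print(n,round(float((p[:2]-CL)@U[:2])*1e3,1))
movel(W(-.065,0,.20),O(),speed=.3); movel(W(-.056,0,ZP),O(),speed=.2)
pause(.2); f0=fm(5); print(f0,cx(),read_time_s())
print(squeeze(-.046,.075,11.0,f0,step=.001))
```

```text
padfront 140.3
padback 131.5
barfront 125.5
rim 148.4
-0.4521558803603747 -0.05571182125713175 33.4167
cmd -45.0 act -44.94 z 120.9 ang 0.033 F 0.87 t 33.98
cmd -44.0 act -44.12 z 120.9 ang 0.043 F 0.01 t 34.28
cmd -43.0 act -43.23 z 121.0 ang 0.053 F 0.97 t 34.58
cmd -42.0 act -42.64 z 121.0 ang 0.060 F 1.96 t 34.88
cmd -41.0 act -41.91 z 120.9 ang 0.069 F 4.06 t 35.18
cmd -40.0 act -41.35 z 120.9 ang 0.075 F 5.08 t 35.48
(-0.039999999999999994, 0.07504697891637059, 5.082034776489678)
```

Contact now begins about 4 mm later than before, so either the trigger's rest position or my fingers have changed. I'll look.

Run:
```python
from h import *
print(read_finger_gap(),read_eef_pos(),read_tcp_rot(),O())
im=save("wrist","w5.png")
a=im[150:340,190:370,::-1];b=cv2.imread('pics/w3.png')[150:340,190:370]
cv2.imwrite('pics/w5c.png',cv2.resize(np.hstack([b,a]),None,fx=2.2,fy=2.2,interpolation=2))
```

```text
-0.00013731283637797963 [ 0.54485773 -0.09153718  0.12090973] [ 8.69753825e-01  4.93484788e-01 -9.95832837e-04  2.37288655e-04] [np.float64(0.8695529412224331), np.float64(0.4938397335284148), 0, 0]
```

View pics/w5c.png

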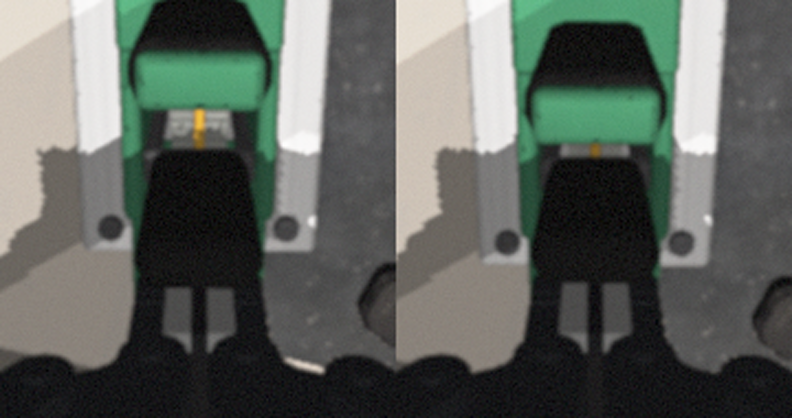

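Run:
```python
import cv2,pickle,numpy as np
from h import *
a=cv2.imread('pics/w4.png')[200:400,180:380];cv2.imwrite('pics/w4d.png',cv2.resize(a,None,fx=3,fy=3,interpolation=2))
P=pickle.load(open('P4.pkl','rb'))
for x,z in ((-.036,.128),(-.024,.128),(.002,.134),(.016,.134)): print(x,((proj(None,W(x,0,z),P)-[180,200])*3).round())
```

```text
-0.036 [312. 360.]
-0.024 [312. 319.]
0.002 [313. 239.]
0.016 [314. 185.]
```

View pics/w4d.png

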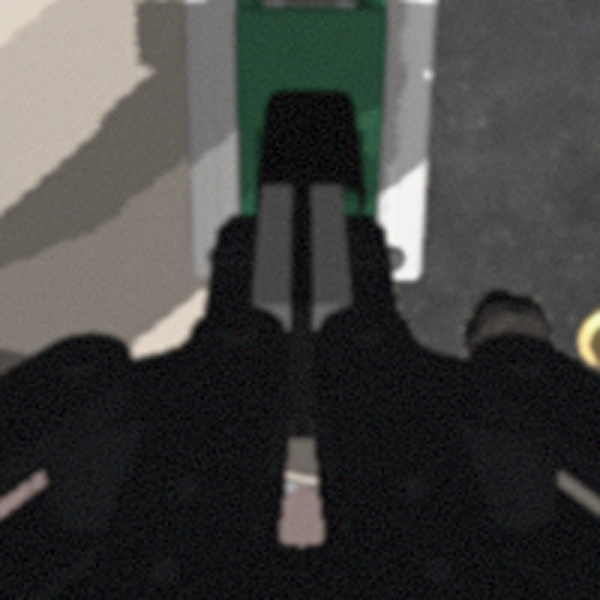

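Run:
```python
from h import *
import pickle
from scipy.optimize import brentq
P5=camera_params("wrist"); P4=pickle.load(open('P4.pkl','rb'))
def hole(fn,P,roi):
    g=cv2.cvtColor(cv2.imread('pics/'+fn),cv2.COLOR_BGR2GRAY)
    x0,y0,x1,y1=roi; s=g[y0:y1,x0:x1]; m=(s<75).astype(np.uint8)
    n,l,st,c=cv2.connectedComponentsWithStats(m); 
    for i in range(1,n):
        if 20<st[i,4]<160: 
            px=c[i]+[x0,y0]; p=onz(None,px,.01,P); d=p[:2]-CL
            print(fn,px.round(1),st[i,4],'clampx',(d@U[:2]*1e3).round(2),'y',(d@[-U[1],U[0]]*1e3).round(2))
hole('w5.png',P5,(225,245,255,275));hole('w5.png',P5,(305,245,340,275))
# w2: TCP actual recorded -> shift P5 translation
T5=np.array(P5["camera_from_world"]);R=T5[:3,:3]
def shift(tcp):
    P=dict(P5);T=T5.copy();d=np.array(tcp)-np.array(read_eef_pos());T[:3,3]=T5[:3,3]-R@d;P["camera_from_world"]=T;return P
P2=shift([0.53050805,-0.11656476,0.21035215])
hole('w2.png',P2,(235,185,262,212));hole('w2.png',P2,(298,185,322,212))
P3=shift([*(CL+U[:2]*-.0475),.121])
hole('w3.png',P3,(228,240,252,268));hole('w3.png',P3,(308,240,334,268))
print(read_time_s())
```

```text
w5.png [240.1 259.5] 83 clampx -79.03 y 34.85
w5.png [319.  259.8] 75 clampx -79.41 y -31.61
w2.png [259.  203.3] 82 clampx -86.05 y 23.58
w2.png [247.9 198.9] 24 clampx -81.01 y 35.54
w2.png [307.3 199.1] 22 clampx -81.34 y -28.92
w2.png [305.2 210.2] 28 clampx -94.12 y -27.05
w3.png [249.7 248.3] 64 clampx -74.85 y 26.46
w3.png [239.8 252.8] 89 clampx -79.04 y 34.89
w3.png [309.8 250.7] 92 clampx -77.15 y -23.55
w3.png [319.2 253. ] 71 clampx -79.29 y -31.44
35.5333
```

Run:
```python
from h import *
P5=camera_params("wrist");T5=np.array(P5["camera_from_world"]);R=T5[:3,:3]
def shift(tcp):
    P=dict(P5);T=T5.copy();d=np.array(tcp)-np.array(read_eef_pos());T[:3,3]=T5[:3,3]-R@d;P["camera_from_world"]=T;return P
P2=shift([0.53050805,-0.11656476,0.21035215]);P3=shift([*(CL+U[:2]*-.0475),.121])
ims=[]
for fn,P,x in (('w2.png',P2,279),('w3.png',P3,280),('w5.png',P5,280)):
    g=cv2.cvtColor(cv2.imread('pics/'+fn),cv2.COLOR_BGR2GRAY)
    for dx in (-12,12):
        col=g[:,x+dx-2:x+dx+3].mean(1)
        print(fn,dx,[ (i,round(float(np.dot(onz(None,[x+dx,i],.128,P)[:2]-CL,U[:2]))*1e3,1),int(col[i])) for i in range(100,240) if abs(col[i+1]-col[i-1])>22])
```

```text
w2.png -12 [(105, 14.7, 131), (106, 14.1, 90), (107, 13.5, 45), (108, 12.9, 36), (109, 12.3, 68), (110, 11.7, 105), (111, 11.1, 133), (112, 10.5, 147), (122, 4.5, 139), (123, 3.9, 122), (124, 3.3, 102), (125, 2.6, 79), (126, 2.0, 49), (127, 1.4, 54), (128, 0.8, 113), (129, 0.2, 165), (130, -0.4, 198), (131, -1.1, 221), (148, -11.8, 217), (149, -12.5, 185), (150, -13.1, 146), (153, -15.1, 127), (154, -15.7, 100), (155, -16.4, 79), (156, -17.0, 67), (157, -17.7, 51), (158, -18.3, 33), (183, -35.2, 42), (184, -35.9, 80), (185, -36.6, 111), (190, -40.1, 107), (191, -40.8, 81), (236, -74.2, 74), (237, -75.0, 100), (238, -75.8, 120)]
w2.png 12 [(105, 14.7, 126), (106, 14.1, 101), (107, 13.5, 64), (109, 12.3, 63), (110, 11.7, 96), (111, 11.1, 124), (123, 3.9, 119), (124, 3.2, 103), (125, 2.6, 77), (127, 1.4, 84), (128, 0.8, 148), (129, 0.2, 199), (130, -0.5, 225), (148, -11.8, 223), (149, -12.5, 183), (150, -13.1, 122), (151, -13.8, 80), (152, -14.4, 63), (182, -34.6, 44), (183, -35.3, 70), (184, -35.9, 102), (185, -36.6, 122), (190, -40.1, 109), (191, -40.9, 83)]
w3.png -12 [(102, 38.0, 10
[... 858 characters left out ...]
5, 99), (117, 39.2, 121), (118, 38.8, 140), (158, 24.5, 121), (159, 24.2, 90), (160, 23.8, 47), (161, 23.4, 20), (189, 12.6, 54), (190, 12.2, 66), (191, 11.8, 85), (192, 11.4, 100), (220, -0.1, 93), (221, -0.5, 62), (222, -1.0, 30)]
w5.png 12 [(101, 44.5, 198), (102, 44.2, 241), (104, 43.5, 223), (105, 43.2, 173), (106, 42.9, 167), (107, 42.5, 208), (108, 42.2, 237), (109, 41.9, 231), (110, 41.5, 168), (111, 41.2, 115), (114, 40.2, 101), (116, 39.5, 101), (117, 39.1, 125), (118, 38.8, 142), (158, 24.5, 125), (159, 24.2, 97), (160, 23.8, 57), (161, 23.4, 22), (189, 12.6, 51), (190, 12.2, 67), (191, 11.8, 83), (192, 11.4, 98), (213, 2.8, 109), (220, -0.1, 94), (221, -0.6, 63), (222, -1.0, 32)]
```

The base hasn't moved. The trigger may not be back at zero, so I'll back off and look at its hands-off rest pose from the same viewpoint as w2.

Run:
```python
from h import *
back(-.060); movel([0.53050805,-0.11656476,0.21035215],O(1.0316),speed=.25); pause(.1)
print(read_eef_pos(),read_time_s())
im=save("wrist","w6.png")
a=im[90:240,210:350,::-1];b=cv2.imread('pics/w2.png')[90:240,210:350]
cv2.imwrite('pics/w6c.png',cv2.resize(np.hstack([b,a]),None,fx=2.8,fy=2.8,interpolation=2))
```

```text
[ 0.52973418 -0.11580371  0.20936694] 36.5417
```

View pics/w6c.png

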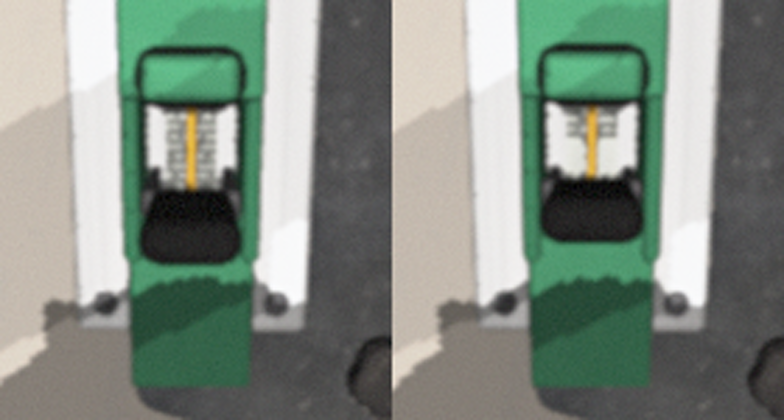

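Confirmed: the trigger now rests about 0.04 rad forward (paddle rear edge at crop row 242 against 262 before). The drive pawl probably slipped onto the next tooth in the first probe. I'll run one more force-capped probe (11 N, below what moves a 16 N-loaded bar) to see whether the bar carries load.

Run:
```python
from h import *
movel(W(-.056,0,ZP),O(),speed=.2)
pause(.15); f0=fm(6); print(f0,cx(),read_time_s())
print(squeeze(-.044,.115,10.5,f0,step=.0012))
```

```text
-0.06841734236636611 -0.055818259999749036 37.4417
cmd -42.8 act -42.82 z 121.0 ang 0.058 F 1.06 t 38.08
cmd -41.6 act -42.32 z 120.9 ang 0.064 F 2.75 t 38.38
cmd -40.4 act -41.49 z 121.0 ang 0.073 F 4.83 t 38.68
cmd -39.2 act -40.85 z 121.0 ang 0.081 F 6.07 t 38.98
cmd -38.0 act -40.13 z 120.9 ang 0.089 F 6.78 t 39.28
cmd -36.8 act -38.46 z 120.9 ang 0.109 F 6.04 t 39.58
cmd -35.6 act -37.92 z 120.9 ang 0.115 F 6.70 t 39.88
cmd -34.4 act -37.36 z 120.9 ang 0.121 F 7.52 t 40.18
(-0.0344, 0.12135832686086236, 7.519399771780606)
```

Run:
```python
from h import *
save("top","t5.png"); im=save("wrist","w7.png")
r=[cv2.imread(f'pics/t{k}.png')[185:240,195:285] for k in (2,3,4,5)]
cv2.imwrite('pics/tcmp.png',cv2.resize(np.vstack([np.hstack(r[:2]),np.hstack(r[2:])]),None,fx=4.4,fy=4.4,interpolation=cv2.INTER_CUBIC))
a=im[0:300,180:380,::-1];cv2.imwrite('pics/w7c.png',cv2.resize(a,None,fx=2,fy=2,interpolation=2))
print(read_time_s())
```

```text
40.2833
```

View pics/tcmp.png

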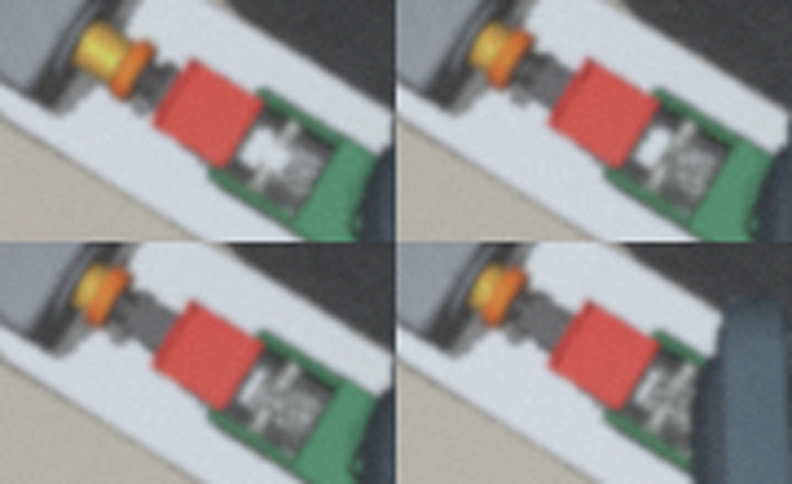

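View pics/w7c.png

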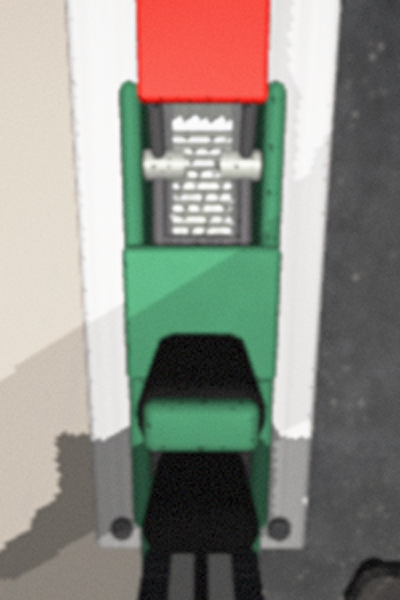

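Run:
```python
from h import *
import pickle
P7=camera_params("wrist");P4=pickle.load(open('P4.pkl','rb'));T7=np.array(P7["camera_from_world"]);R=T7[:3,:3]
e=np.array(read_eef_pos())
def shift(tcp):
    P=dict(P7);T=T7.copy();T[:3,3]=T7[:3,3]-R@(np.array(tcp)-e);P["camera_from_world"]=T;return P
P3=shift([*(CL+U[:2]*-.0475),.121]); P5=shift([0.54485773,-0.09153718,0.12090973]);P2=shift([0.53050805,-0.11656476,0.21035215])
out=[]
xs=np.arange(.025,.085,.00012);ys=np.arange(-.02,.02,.00012)
for n,fn,P in (('w2','w2.png',P2),('w3','w3.png',P3),('w4','w4.png',P4),('w5','w5.png',P5),('w7','w7.png',P7)):
    im=cv2.imread('pics/'+fn); X,Y=np.meshgrid(xs[::-1],ys[::-1],indexing='ij')
    pts=np.array([proj(None,W(x,y,.055),P) for x in (xs[0],xs[-1]) for y in (ys[0],ys[-1])],np.float32)
    N=[len(xs),len(ys)]
    dst=np.array([(N[1]-1,N[0]-1),(0,N[0]-1),(N[1]-1,0),(0,0)],np.float32)
    H=cv2.getPerspectiveTransform(pts,dst)
    o=cv2.warpPerspective(im,H,(N[1],N[0]),flags=cv2.INTER_CUBIC); o=cv2.resize(o,(150,500)); cv2.putText(o,n,(5,15),0,.5,(0,0,255)); out.append(o)
cv2.imwrite('pics/rect.png',np.hstack(out))
```

```text
(no output)
```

View pics/rect.png

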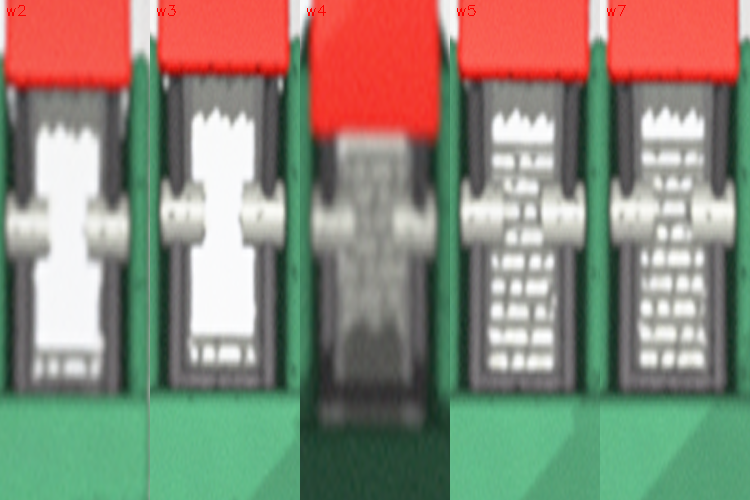

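The bar teeth are clearly visible (3 mm pitch). Between w5 and w7 the trigger moved but the bar didn't, and the bar sits at roughly 23–24 mm rather than 27. I'll cross-check the jaw travel and spring compression from pictures already taken.

Run:
```python
from h import *
import pickle
P7=camera_params("wrist");P4=pickle.load(open('P4.pkl','rb'));T7=np.array(P7["camera_from_world"]);R=T7[:3,:3]
e=np.array(read_eef_pos())
P1=dict(P7);T=T7.copy();T[:3,3]=T7[:3,3]-R@(np.array([0.54315291,-0.10095626,0.30002884])-e);P1["camera_from_world"]=T
xs=(.06,.20);ys=(-.03,.03);out=[]
for fn,P in (('w1.png',P1),('w4.png',P4)):
    im=cv2.imread('pics/'+fn)
    pts=np.array([proj(None,W(x,y,.062),P) for x in xs for y in ys],np.float32)
    w,h=300,560 # 4px/mm along x
    dst=np.array([(w,h),(0,h),(w,0),(0,0)],np.float32)
    o=cv2.warpPerspective(im,cv2.getPerspectiveTransform(pts,dst),(w,h),flags=cv2.INTER_CUBIC); out.append(o)
o=np.hstack(out)
for k in range(0,560,40): cv2.putText(o,str(200-k//4),(275,k+4),0,.4,(255,0,255)); cv2.line(o,(262,k),(272,k),(255,0,255))
cv2.imwrite('pics/rect2.png',o)
```

```text
(no output)
```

View pics/rect2.png

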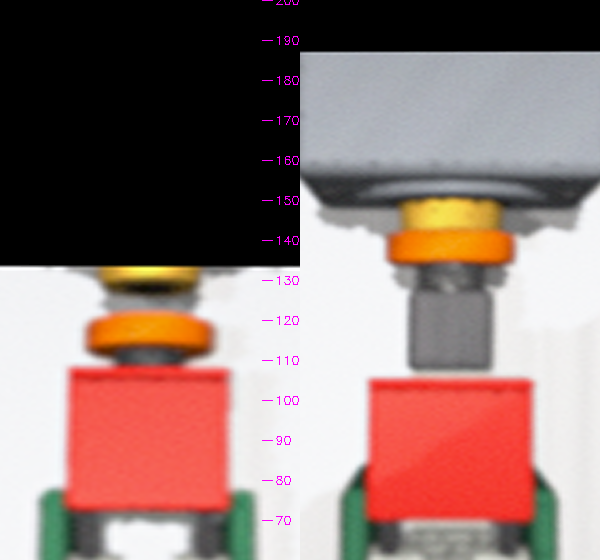

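Run:
```python
from h import *
P=camera_params("top"); out=[];prof=[]
xs=(.05,.165);ys=(-.025,.025)
pts=np.array([proj(None,W(x,y,.06),P) for x in xs for y in ys],np.float32)
w,h=190,575
dst=np.array([(w,h),(0,h),(w,0),(0,0)],np.float32);H=cv2.getPerspectiveTransform(pts,dst)
for k in ('top0','t2','t3','t4','t5'):
    o=cv2.warpPerspective(cv2.imread(f'pics/{k}.png'),H,(w,h),flags=cv2.INTER_CUBIC); out.append(o)
    prof.append(cv2.cvtColor(o,cv2.COLOR_BGR2GRAY)[:,75:115].mean(1))
o=np.hstack(out[1:]); cv2.imwrite('pics/rect3.png',o)
print("row(mm) t3 t4 t5")
for r in range(60,575,10): print(round(165-r/5,0),[int(p[r]) for p in prof])
```

```text
row(mm) t3 t4 t5
153.0 [108, 112, 112, 113, 113]
151.0 [148, 152, 149, 149, 150]
149.0 [166, 170, 164, 164, 165]
147.0 [167, 174, 169, 162, 164]
145.0 [166, 174, 166, 150, 153]
143.0 [166, 174, 154, 142, 143]
141.0 [167, 175, 142, 142, 144]
139.0 [166, 176, 141, 130, 132]
137.0 [163, 174, 137, 99, 101]
135.0 [140, 156, 113, 81, 83]
133.0 [95, 138, 86, 84, 84]
131.0 [86, 140, 81, 88, 88]
129.0 [113, 141, 86, 93, 99]
127.0 [123, 125, 81, 103, 104]
125.0 [128, 94, 86, 104, 105]
123.0 [135, 79, 98, 106, 107]
121.0 [138, 80, 105, 107, 109]
119.0 [127, 80, 104, 106, 108]
117.0 [99, 83, 107, 106, 108]
115.0 [80, 91, 106, 107, 107]
113.0 [79, 102, 105, 108, 108]
111.0 [90, 105, 105, 107, 106]
109.0 [98, 104, 105, 104, 104]
107.0 [106, 110, 110, 109, 111]
105.0 [115, 119, 118, 118, 120]
103.0 [118, 121, 121, 121, 121]
101.0 [119, 122, 122, 120, 122]
99.0 [118, 122, 121, 121, 123]
97.0 [118, 121, 122, 122, 124]
95.0 [117, 123, 122, 122, 123]
93.0 [119, 122, 124, 123, 123]
91.0 [120, 123, 122, 123, 123]
89.0 [119, 123, 123, 122, 123]
87.0 [119, 124, 122, 123, 122]
85.0 [118, 123, 122, 122, 124]
83.0 [120, 124, 124, 124, 126]
81.0 [120, 123, 124, 124, 124]
79.0 [118, 123, 122, 121, 122]
77.0 [110, 114, 114, 112, 114]
75.0 [106, 111, 110, 109, 109]
73.0 [142, 146, 144, 143, 144]
71.0 [187, 193, 192, 185, 180]
69.0 [201, 208, 208, 175, 161]
67.0 [203, 208, 208, 151, 137]
65.0 [198, 203, 192, 142, 134]
63.0 [195, 200, 156, 141, 137]
61.0 [196, 202, 137, 142, 145]
59.0 [195, 200, 131, 142, 139]
57.0 [195, 193, 131, 138, 132]
55.0 [199, 172, 138, 134, 133]
53.0 [202, 146, 141, 134, 126]
51.0 [203, 139, 140, 137, 106]
```

View pics/rect3.png

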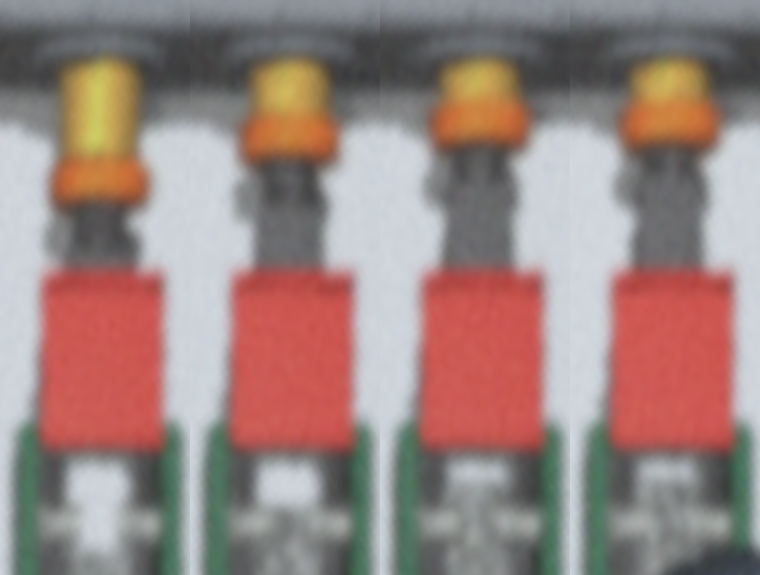

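The pictures agree on several points:
- Bar travel was ~9 mm after squeeze 1 and 18 mm after squeeze 2, but only ~23–24 mm now. The third click of squeeze 3 didn't hold.
- The spring is compressed by about 3 mm, so the bush is seated but held with only ~8 N.

I'll keep squeezing with the force capped, watching the teeth with the wrist camera.

```bash
cat >> h.py <<'E'
def rect(im,P,z=.057):
    xs=(.025,.085);ys=(-.012,.012)
    pts=np.array([proj(None,W(x,y,z),P) for x in xs for y in ys],np.float32)
    w,h=240,600
    dst=np.array([(w,h),(0,h),(w,0),(0,0)],np.float32)
    return cv2.cvtColor(cv2.warpPerspective(im,cv2.getPerspectiveTransform(pts,dst),(w,h),flags=cv2.INTER_CUBIC),cv2.COLOR_RGB2GRAY)
def ramshift(ref,cur):  # mm forward of cur vs ref: top edge pattern incl. plain-to-teeth boundary, below the pins
    t=ref[330:480,70:170]
    r=cv2.matchTemplate(cur[280:500,66:174],t,cv2.TM_CCOEFF_NORMED);_,v,_,l=cv2.minMaxLoc(r)
    return (50-l[1])/10,round(v,2)
E
python3 - <<'E'
from h import *
P=camera_params("wrist"); ref=rect(read_camera("wrist"),P); cv2.imwrite('pics/ref.png',ref)
f0=-.07; xc=-.0344
for i in range(9):
    xc+=.0012; movel(W(xc,0,ZP),speed=.03)
    f=fm(3)-f0; c=cx(); a=ang(c-X0)
    P=camera_params("wrist"); cur=rect(read_camera("wrist"),P)
    print(f"cmd {xc*1e3:.1f} act {c*1e3:.2f} ang {a:.3f} F {f:.2f} ram {ramshift(ref,cur)} t {read_time_s():.2f}")
    if f>12 or a>.25: break
cv2.imwrite('pics/cur1.png',np.hstack([ref,cur]))
E
```

```text
cmd -33.2 act -36.80 ang 0.128 F 8.62 ram (0.1, 0.95) t 40.68
cmd -32.0 act -36.31 ang 0.133 F 9.49 ram (0.2, 0.92) t 41.03
cmd -30.8 act -35.78 ang 0.140 F 10.12 ram (0.3, 0.9) t 41.38
cmd -29.6 act -35.26 ang 0.146 F 11.62 ram (0.4, 0.87) t 41.73
cmd -28.4 act -34.64 ang 0.153 F 12.52 ram (0.6, 0.83) t 42.08
```

View pics/cur1.png

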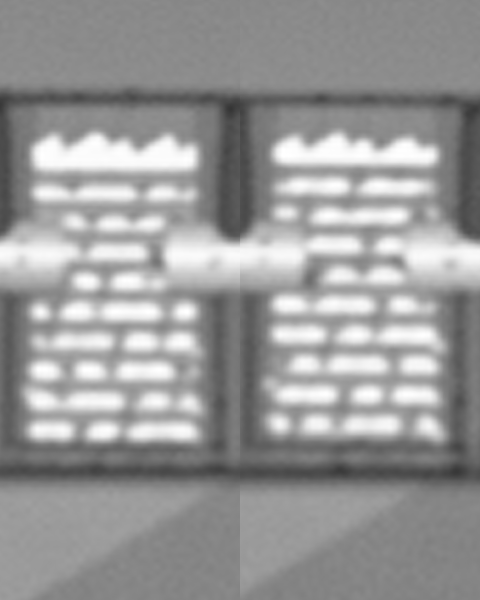

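The drive pawl is engaged and the bar is advancing (+0.6 mm at 12.5 N, so about 9 N on the bush, which fits). I'll continue to exactly one click (3 mm of bar), capped at 17 N.

Run:
```python
from h import *
ref=cv2.imread('pics/ref.png',0)
f0=-.07; xc=-.0284
def edge(g): # rows of teeth centres below the pins, 0.1 mm
    p=cv2.GaussianBlur(g[290:460,80:160].mean(1).reshape(-1,1).astype(np.float32),(1,9),3).ravel()
    return [290+i for i in range(1,169) if p[i]>p[i-1] and p[i]>=p[i+1]]
print('ref',edge(ref))
for i in range(12):
    xc+=.0012; movel(W(xc,0,ZP),speed=.03)
    f=fm(3)-f0; c=cx(); a=ang(c-X0)
    P=camera_params("wrist"); cur=rect(read_camera("wrist"),P)
    print(f"cmd {xc*1e3:.1f} act {c*1e3:.2f} ang {a:.3f} F {f:.2f} ram {ramshift(ref,cur)} {edge(cur)} t {read_time_s():.2f}")
    if f>16 or a>.205: break
cv2.imwrite('pics/cur2.png',np.hstack([ref,cur]))
```

```text
ref [312, 342, 371, 401, 431]
cmd -27.2 act -34.11 ang 0.159 F 13.37 ram (0.8, 0.87) [304, 333, 363, 393, 423] t 42.43
cmd -26.0 act -33.49 ang 0.166 F 14.24 ram (0.9, 0.84) [303, 332, 362, 391, 422] t 42.78
cmd -24.8 act -33.05 ang 0.171 F 14.36 ram (1.0, 0.82) [301, 330, 360, 390, 420] t 43.13
cmd -23.6 act -31.99 ang 0.183 F 14.33 ram (1.6, 0.92) [296, 326, 355, 386, 415] t 43.48
cmd -22.4 act -31.58 ang 0.188 F 15.33 ram (1.7, 0.91) [295, 325, 354, 384, 415] t 43.83
cmd -21.2 act -30.89 ang 0.195 F 16.53 ram (-0.9, 0.81) [291, 322, 352, 382, 412, 436] t 44.18
```

View pics/cur2.png

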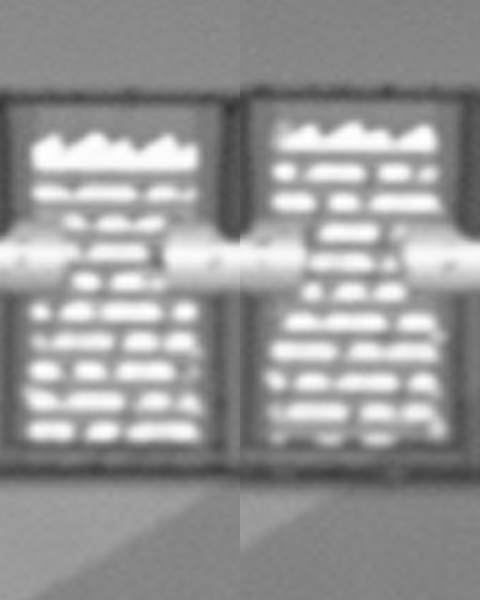

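The bar is +2.0 mm at 16.5 N, which puts roughly 15 N on the bush. The last 1 mm to complete the click should need about 18 N (~18 N on the bush, under 24). I'll use finer steps and cap at 19 N.

Run:
```python
from h import *
f0=-.07; xc=-.0212
def edge(g):
    p=cv2.GaussianBlur(g[270:460,80:160].mean(1).reshape(-1,1).astype(np.float32),(1,9),3).ravel()
    return [270+i for i in range(1,189) if p[i]>p[i-1] and p[i]>=p[i+1]]
last=2.0
for i in range(10):
    xc+=.0009; movel(W(xc,0,ZP),speed=.03)
    f=fm(3)-f0; c=cx(); a=ang(c-X0)
    P=camera_params("wrist"); cur=rect(read_camera("wrist"),P)
    e=np.array(edge(cur)); ph=np.median([((312-x)/10)%3 for x in e if 275<x<430])
    print(f"cmd {xc*1e3:.1f} act {c*1e3:.2f} ang {a:.3f} F {f:.2f} phase {ph:.2f} {e.tolist()} t {read_time_s():.2f}")
    if f>18.8 or a>.235 or ph<1.5: break
cv2.imwrite('pics/cur3.png',cur)
```

```text
cmd -20.3 act -29.35 ang 0.213 F 15.76 phase 2.90 [283, 312, 343, 372, 403, 431] t 44.53
cmd -19.4 act -28.36 ang 0.224 F 15.63 phase 0.50 [277, 307, 337, 366, 397, 426] t 44.88
```

The click dropped in: the jump came with a force fall to 15.6 N and the bar at +3.5 mm. I'll release slowly, watching whether the bar stays at +3.

Run:
```python
from h import *
def edge(g):
    p=cv2.GaussianBlur(g[270:460,80:160].mean(1).reshape(-1,1).astype(np.float32),(1,9),3).ravel()
    return [270+i for i in range(1,189) if p[i]>p[i-1] and p[i]>=p[i+1]]
for x in (-.026,-.032,-.038,-.044,-.050,-.056):
    movel(W(x,0,ZP),speed=.06); f=fm(2)+.07;c=cx()
    P=camera_params("wrist"); cur=rect(read_camera("wrist"),P); cv2.imwrite(f'pics/rel{int(-x*1e3)}.png',cur)
    print(x,round(c*1e3,2),round(f,2),edge(cur),round(read_time_s(),2))
save("top","t6.png")
P=camera_params("top");pts=np.array([proj(None,W(a,b,.06),P) for a in (.05,.165) for b in (-.025,.025)],np.float32)
w,h=190,575;H=cv2.getPerspectiveTransform(pts,np.array([(w,h),(0,h),(w,0),(0,0)],np.float32))
pr=[cv2.cvtColor(cv2.warpPerspective(cv2.imread(f'pics/{k}.png'),H,(w,h),flags=cv2.INTER_CUBIC),cv2.COLOR_BGR2GRAY)[:,75:115].mean(1) for k in ('t3','t4','t5','t6')]
for x in list(range(145,119,-2))+list(range(73,57,-2)): print(x,[int(p[int((165-x)*5)]) for p in pr])
cv2.imwrite('pics/relcmp.png',np.hstack([cv2.imread('pics/'+n) for n in ('ref.png','cur3.png','rel32.png')]))
```

```text
-0.026 -32.5 11.63 [293, 323, 353, 383, 413, 437] 45.23
-0.032 -35.63 9.15 [274, 304, 333, 364, 393, 423] 45.56
-0.038 -39.16 5.59 [286, 316, 346, 375, 405, 434] 45.89
-0.044 -44.79 4.66 [286, 316, 346, 375, 405, 434] 46.23
-0.05 -47.96 -0.07 [286, 316, 346, 375, 406, 433] 46.56
-0.056 -56.01 0.04 [287, 317, 347, 377, 407, 434] 46.89
145 [166, 150, 153, 149]
143 [154, 142, 143, 142]
141 [142, 142, 144, 141]
139 [141, 130, 132, 131]
137 [137, 99, 101, 102]
135 [113, 81, 83, 83]
133 [86, 84, 84, 83]
131 [81, 88, 88, 86]
129 [86, 93, 99, 94]
127 [81, 103, 104, 102]
125 [86, 104, 105, 105]
123 [98, 106, 107, 106]
121 [105, 107, 109, 107]
73 [144, 143, 144, 143]
71 [192, 185, 180, 182]
69 [208, 175, 161, 169]
67 [208, 151, 137, 144]
65 [192, 142, 134, 136]
63 [156, 141, 137, 138]
61 [137, 142, 145, 141]
59 [131, 142, 139, 139]
```

View pics/relcmp.png

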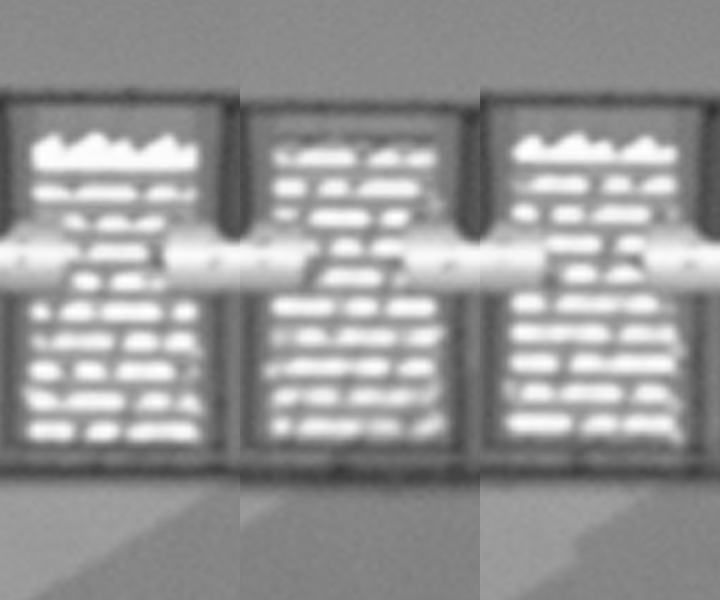

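On release the bar followed the trigger back, with a net change of only -0.4 mm from the reference. So the click hadn't quite completed: the hold point shows about 1 mm of backlash, and the pawl needs about H+4 mm while I stopped at +3.95. The trigger is back at rest. I'll squeeze again, tracking the bar from its held position H, to about H+4.4 mm with the force capped at 18.5 N.

```bash
cat >> h.py <<'E'
def edge(g):
    p=cv2.GaussianBlur(g[270:460,80:160].mean(1).reshape(-1,1).astype(np.float32),(1,9),3).ravel()
    return np.array([270+i for i in range(1,189) if p[i]>p[i-1] and p[i]>=p[i+1]])
def phase():
    P=camera_params("wrist"); e=edge(rect(read_camera("wrist"),P)); e=e[(e>275)&(e<432)]
    v=np.exp(2j*np.pi*(316.5-e)/29.9); return float(np.angle(v.mean())/2/np.pi*3)
E
python3 - <<'E'
from h import *
f0=.0; xc=-.0460; R=0.; 
for i in range(22):
    xc+=.0015 if i<4 or R<2.5 else .0009
    movel(W(xc,0,ZP),speed=.04)
    f=fm(2)-f0; c=cx(); a=ang(c-X0); ph=phase()
    R+= (ph-R+1.0)%3-1.0
    print(f"cmd {xc*1e3:.1f} act {c*1e3:.2f} ang {a:.3f} F {f:.2f} R {R:.2f} t {read_time_s():.2f}")
    if f>18.3 or R>=4.3 or a>.25: break
E
```

```text
cmd -44.5 act -45.65 ang 0.025 F 3.94 R 0.04 t 47.47
cmd -43.0 act -44.41 ang 0.039 F 5.30 R 0.22 t 47.80
cmd -41.5 act -43.81 ang 0.046 F 6.24 R 0.36 t 48.13
cmd -40.0 act -43.10 ang 0.055 F 7.51 R 0.52 t 48.47
cmd -38.5 act -42.35 ang 0.063 F 8.94 R 0.72 t 48.80
cmd -37.0 act -41.75 ang 0.070 F 10.04 R 0.75 t 49.13
cmd -35.5 act -38.24 ang 0.111 F 6.76 R 0.22 t 49.47
cmd -34.0 act -37.34 ang 0.122 F 7.58 R 0.49 t 49.80
cmd -32.5 act -36.68 ang 0.129 F 9.20 R 0.62 t 50.13
cmd -31.0 act -36.17 ang 0.135 F 9.88 R 0.69 t 50.47
cmd -29.5 act -35.33 ang 0.145 F 11.26 R 0.94 t 50.80
cmd -28.0 act -34.63 ang 0.153 F 12.73 R 1.07 t 51.13
cmd -26.5 act -33.92 ang 0.161 F 12.61 R 1.33 t 51.47
cmd -25.0 act -33.23 ang 0.169 F 13.56 R 1.52 t 51.80
cmd -23.5 act -32.63 ang 0.176 F 15.74 R 1.68 t 52.13
cmd -22.0 act -31.94 ang 0.183 F 17.60 R 1.96 t 52.47
cmd -20.5 act -30.21 ang 0.203 F 17.07 R 2.78 t 52.80
cmd -19.6 act -28.92 ang 0.218 F 15.52 R 3.57 t 53.13
cmd -18.7 act -28.12 ang 0.227 F 16.36 R 3.92 t 53.47
cmd -17.8 act -27.74 ang 0.231 F 16.58 R 4.04 t 53.80
cmd -16.9 act -27.27 ang 0.236 F 16.30 R 4.21 t 54.13
cmd -16.0 act -26.86 ang 0.241 F 16.88 R 4.37 t 54.47
```

The bar is at H+4.37, with force steady at ~16.5 N. Both of my estimates put the bush at 15–19 N. I'll go slightly further, to about +4.8, to be past the tooth, then release while watching.

Run:
```python
from h import *
xc=-.0160; R=4.37
for i in range(3):
    xc+=.0010; movel(W(xc,0,ZP),speed=.04)
    f=fm(2); c=cx(); a=ang(c-X0); ph=phase(); R+=(ph-R+1.0)%3-1.0
    print(f"cmd {xc*1e3:.1f} act {c*1e3:.2f} ang {a:.3f} F {f:.2f} R {R:.2f} t {read_time_s():.2f}")
    if f>18.3 or R>=4.75: break
for x in (-.020,-.026,-.032,-.038,-.046,-.056):
    movel(W(x,0,ZP),speed=.08); f=fx(); ph=phase(); R+=(ph-R+2.0)%3-2.0
    print(x,round(cx()*1e3,2),round(f,2),'R',round(R,2),round(read_time_s(),2))
P=camera_params("wrist");cv2.imwrite('pics/fin.png',np.hstack([cv2.imread('pics/ref.png',0),rect(save("wrist","w8.png"),P)]))
```

```text
cmd -15.0 act -26.39 ang 0.246 F 17.73 R 4.47 t 54.80
cmd -14.0 act -25.90 ang 0.252 F 18.36 R 4.62 t 55.13
-0.02 -28.77 13.63 R 3.75 55.43
-0.026 -31.53 10.01 R 3.04 55.73
-0.032 -33.73 5.1 R 2.82 56.03
-0.038 -38.72 4.56 R 2.72 56.33
-0.046 -46.29 3.62 R 2.68 56.63
-0.056 -54.77 -0.03 R 2.68 56.96
```

View pics/fin.png

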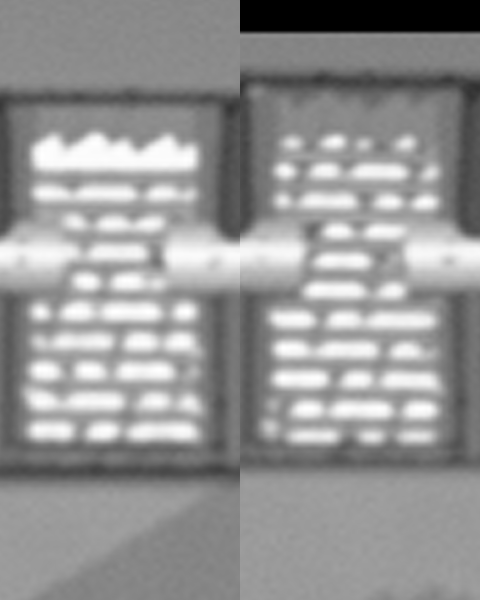

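Held: hands off, the bar stays one click further on (R = +2.68) while the trigger force has dropped to free-play level. The bush is seated with ~14–16 N. Now the release tab.

Run:
```python
from h import *
save("top","t7.png")
movel(W(-.058,0,.165),O(),speed=.25); movel(W(.089,0,.165),O(),speed=.3); movel(W(.089,0,.100),O(),speed=.15)
z0=read_ft_force()[2]; print(read_time_s(),z0)
for z in (.092,.086,.083,.081):
    movel(W(.089,0,z),speed=.05); f=read_ft_force()[2]-z0
    print(z,read_eef_pos()[2].round(4),round(f,2),round(read_time_s(),2))
    if f>8: break
pause(.6); print(read_eef_pos()[2],read_ft_force()[2]-z0)
save("top","t8.png"); print(read_time_s())
a=[cv2.imread(f'pics/{k}.png')[170:260,180:290] for k in ('t7','t8')]
cv2.imwrite('pics/t78.png',cv2.resize(np.hstack(a),None,fx=3.5,fy=3.5,interpolation=2))
```

```text
58.6083 -0.0368674490197069
0.092 0.0939 5.61 58.92
0.086 0.0885 6.51 59.18
0.083 0.0869 11.05 59.43
0.08689916737192722 11.493363484282536
60.0833
```

View pics/t78.png

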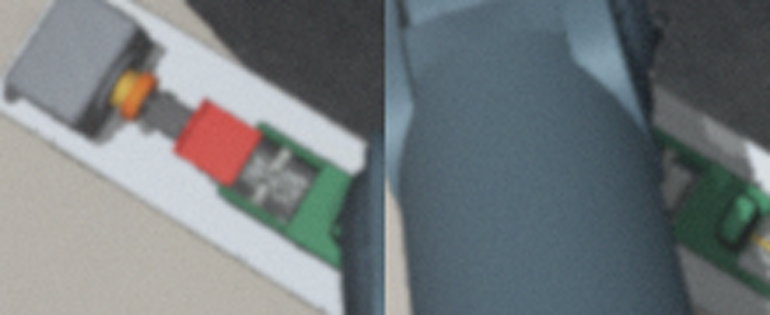

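Run:
```python
from h import *
movel(W(.089,0,.15),O(),speed=.25); movel(W(.03,0,.20),O(),speed=.3)
save("wrist","w9.png"); save("scene","s9.png"); print(read_time_s(), read_ft_force())
a=cv2.imread('pics/w9.png')[0:260,180:380];cv2.imwrite('pics/w9c.png',cv2.resize(a,None,fx=2.3,fy=2.3,interpolation=2))
```

```text
61.0083 [-0.3362489   0.59543708 -0.8372498 ]
```

View pics/w9c.png

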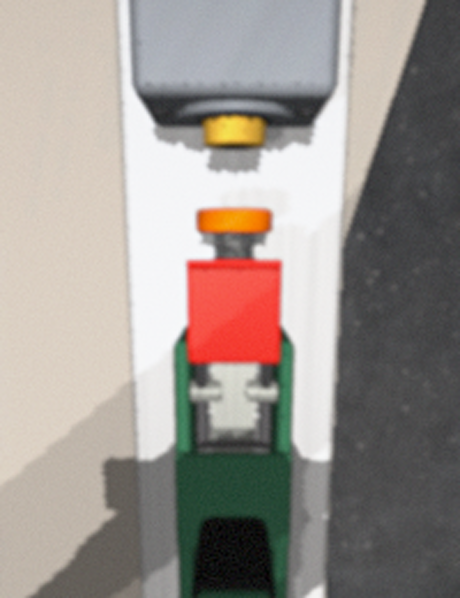

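View pics/s9.png

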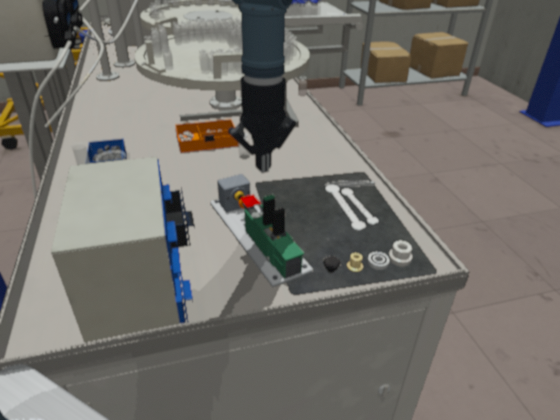

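Run:
```python
from h import *
P=camera_params("wrist")
X=lambda r,z: round(float((onz(None,[281,r],z,P)[:2]-CL)@U[:2])*1e3,1)
print('pad front',X(209/2.3,.065),'tab front',X(263/2.3,.075),'bush end',X(147/2.3,.055),'rim',X(117/2.3,.06))
sign_off(); print(read_time_s())
```

```text
pad front 125.1 tab front 108.2 bush end 145.1 rim 153.4
the job is handed in; nothing more can be done
the job is handed in; nothing more can be done
```

I squeezed the trigger until the bush was against the shoulder and the clamp held it with my hand off. I then pressed the release tab, the jaw sprang back, and I handed the job in at about 61 s of the 72 s allowed.

**Squeezing:** I pushed the trigger paddle with closed fingers, stepping forward while reading the wrist force.
- Squeezes 1 and 2 walked the jaw 9 mm each. The bush seated during squeeze 3, when the trigger force rose.
- The next click needed two more squeezes. It fell back twice on release, because I stopped just short of the catch.
- Two light probes in between did not add a click.
- After the last squeeze the bar stayed 2.7 mm further forward with my hand off. That is about one click, and I estimate 14–16 N on the bush.

**Crush limit:** The highest trigger force I read was 18.4 N. I estimate that at 17–20 N on the bush, under the 24 N it bears, but I could not measure it directly.

**Last checks:**
- **Bush:** it sticks out about 8 mm from the rim, against 19 mm at the start, and stayed in when the jaw left it.
- **Jaw:** its front is 17 mm ahead of the tab's front edge, against 16 mm at the start. That agrees within picture error, and no teeth show in the bar window, as at the start.
- **Tab:** it went down about 7 mm, not the 9 mm you gave, before stopping hard at 11 N. The jaw released fully and the tab came back up.
- **Surroundings:** the loose parts on the right show no visible change in the last scene picture.

**What disagreed:** the bar's held positions were not whole 3 mm steps (about 23 mm where 24 was expected). I put this down to play in the ratchet. The drive pawl also slipped a tooth in some squeezes.

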